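Clamp the cold chisel in the dressing jig with the torque knob

TASK

Load the green cold chisel into the trough of the inclined jig: slide it in from the trough's open end, struck end first, under the clamp pad and up to the end stop, lying flat in the trough with its cutting end sticking out, and let go. Then turn the jig's black knob clockwise, regripping as needed, until the pad holds the chisel and the knob's slip clutch has clearly slipped, and leave it tight with the gripper away. Do not disturb the tin, the tape measure or the yellow plate.

Things in the scene. Friction and masses are not known exactly. Their poses are not given: they have to be found in the camera images.
- jig: inclined jig bolted to the bench: dark steel base 150 x 142 x 12 mm, tilted grey deck with a steel trough, blue C-shaped clamp arm with a black knob over one end of it. Origin on the bench straight below the cradle's origin, z up; the base reaches x -65 to +85 mm, y -120 to +22 mm
- cradle: tilted deck of the jig, fixed to it. Origin 78 mm above the bench, in mid-floor of the trough; x points up the slope, to the robot's left, y along the trough to its open end, toward the robot, z is the deck's normal, 30 degrees from vertical, leaning to the robot's right. Trough walls: 12 mm high, from x = ±15 to ±27 mm, flared wider from y = -6 to +13 mm
- trough_stop (a point): centre, at the floor, of the end stop's face (16 mm high): cradle (0, -94, 0) mm. The trough runs from here to trough_mouth. The blue clamp arm spans cradle y -85 to -45 mm, x -21 to +57 mm; above the floor its underside lies 66 mm, the bush below it 50 mm, its top 90 mm. The axis of pad and knob is parallel to the cradle's z, at x = 0, y = -65 mm
- trough_mouth (a point): centre of the trough's open end, at the floor: cradle (0, +14, 0) mm. The deck ends here, with nothing beyond; a chisel pushed up to the stop sticks out about 70 mm and can be held there, its shank from cradle y = +18 to +40 mm
- clamp_pad: round brass pad, 22 mm across, on the ram under the clamp arm; origin at the centre of its lower face, which starts 28 to 32 mm above the trough floor (8 to 12 mm above a loaded chisel). It goes down, along the cradle's -z, 2.2 mm for each radian the screw is turned, and stays where it is left
- knob_grip (a point): point on the knob's axis, 22 mm above its underside. Black fluted knob, 47 mm in diameter (50 mm over the flutes), 36 mm high, red top with a white line; its underside lies 100 mm above the trough floor along the cradle's z and it does not move along its axis. The aluminium collar below, 38 mm across, turns with the screw. Clockwise, looking down on the knob, lowers the pad
- torque_knob (a joint): slip of the knob against the screw and its collar, rad, clockwise positive, 0 at the start: stays near 0 while knob and screw turn together (about 0.03 N m), grows once the pad is pressed home and the clutch slips (about 0.08 N m). Slipping on does no harm; turning back backs the pad off
- chisel: loose green cold chisel, 180 mm long, about 0.3 kg, lying on the bench. Origin at the centre of its underside, y along it: shank 18 mm wide (x), 20 mm high (z), from y = -45 mm to the struck end at +90 mm; bare cutting end, flared to 22 mm, from y = -45 to -90 mm. Centre of mass near y = +10 mm. Loaded, its y points along the cradle's -y
- chisel_head (a point): centre of the chisel's struck end: at x = 0, y = +90 mm, z = +10 mm of the chisel
- paste: white tin with green lid, 69 mm in diameter, 55 mm high, a bystander; origin at the centre of its underside
- tape: yellow and black tape measure, 41 x 78 x 62 mm, a bystander; origin at the centre of its underside
- plate: yellow flat steel plate, 60 x 80 x 10 mm, a bystander; origin at the centre of its underside

How it is judged:
On the way, in this order (a step that is already met when the one before it is completed fails the run):
1. the chisel lies in the trough, struck end at the end stop, let go (y of chisel_head in the frame of cradle between -0.1 and -0.076 m and z of chisel_head in the frame of cradle between 0.004 and 0.016 m and x of chisel_head in the frame of cradle between -0.01 and 0.01 m and angle between the y axis of chisel and the y axis of cradle, either way round below 0.12 rad and contact force between the fingers and chisel below 0.2 N), for 0.3 s.
2. the pad presses on the chisel and the knob's clutch has slipped (value of joint torque_knob above 0.5 rad and contact force between clamp_pad and chisel above 4 N), for 0.2 s.
At the end, for the whole second after the job is handed in: Chisel at rest in the trough within 0.12 rad, centre of its struck end 4-16 mm above the floor, within 10 mm of the centre line, at most about 18 mm from the end stop; pad pressing on it with over 4 N; knob slipped over 0.5 rad clockwise; fingers off the chisel (all of step 1 and all of step 2 and linear speed of chisel below 0.02 m/s); the robot touches nothing.
It fails at once if a bystander (tin, tape measure or yellow plate) is moved by more than 30 mm (distance of any of paste, tape, plate from where it was at the start of the episode above 0.03 m).
It also fails if it takes over 67 s, if anything falls off the work surface, if the arm or the gripper's body presses on something with over 40 N, if the wrist force passes 120 N, or if a joint passes its speed limit or range.

ROBOT

A 6-joint arm with a two-finger parallel gripper is mounted at the origin on a cart in front of the work surface, level with it; the furniture and walls round the work are solid. World frame = base frame: x ahead of the robot, y to its left, z up, the work surface at z = 0. Lengths are in m, angles in rad, forces in N, time in s.
With the tool pointing down it reaches from about 0.35 to 0.775 m from the base axis. Payload 7.3 kg.
Tool frame: the origin (TCP) lies at the very end of the fingers, on their centre line; the grasp point (between the pads) lies 19 mm behind it; z points along the fingers, y is the line along which they close (so a half turn about z gives the same grasp; the last joint's range is limited). The gripper opens to 92 mm and grips with 3 to 60 N. Pads are 19 mm wide; open, the fingers measure 130 mm over their backs; the gripper's body (75 mm by 190 mm) begins 47 mm behind the grasp point.
Start: joints at [1.057, 0.342, 1.524, -0, 1.275, -0.146], TCP at [0.189, 0.49, 0.195] pointing down, gripper open.
Joint ranges: [-2.53, 2.53], [-0.77, 2.02], [0.04, 2.7], [-1, 4.14], [0.28, 2.66], [-3.11, 3.11]. Speed limits (rad/s): [2.57, 2.57, 3.14, 3.14, 3.14, 3.14].

INTERFACE

Orientations are given as [roll, pitch, yaw] about the fixed x, y, z axes, in that order (R = Rz(yaw) Ry(pitch) Rx(roll)).
In Python, from cell import * gives the robot as it stands.
- The arm moves only by the tool step_arm, never from a script. Its argument "commands" is a list of rows, each a list of 7 numbers: the opening, from 0 (shut) to 1 (fully open), then the shift along the world's x, y, z in cm, then the turn, a rotation vector about the world's x, y, z in rad. A call has 1 to 5 rows; each row is the pose to reach, as a shift and turn from the pose commanded when the call began; what a row does not reach only later rows make up. A row lasts 1/12 s, in which the tool goes at most 41.7 mm and 7.16 degrees, less where a joint would pass 70% of its speed; a pose out of reach is approached as far as the arm can. A call with a gripper value outside its range is refused whole. The fingers move at their own pace and stop on an object; "grip_force" is the grip in N (left out, the last holds). Time passes only in rows, so rows that repeat a pose let the fingers close. It gives the time, the measured TCP pose, the force, the opening and the grip force at its end, in the units of the state.
- observe(): the state, without advancing time (a new reading comes with each control period).
- read_camera(name): name is "scene" or "top" or "wrist"; returns the picture (480x640x3 uint8, red, green, blue); there is no depth.
- camera_model(name): a dict with "vfov" (degrees; the focal length in pixels is half the picture's height over the tangent of half this angle, whatever the lens; pixels are square), "cx", "cy" (the principal point, pixels), "k1" (the pictures are not rectified: a ray, as slopes to the right and down, at radius r is drawn at 1 + k1 r^2 times it, then the intrinsics apply), "world_to_cam" (4x4, takes a point from world to camera coordinates). Camera axes: x right, y up, looking along -z (the intrinsics and any distortion apply to the point x, -y, -z); pixel columns grow to the right and rows downward; lengths in m; the calibration is good to about 2 mm. A picture is of the moment at which its call begins: read the wrist's pose just before it. camera_model takes no time and is no camera call; for the wrist camera it gives the pose at the moment of the call.
- hand_in(): hands the job in; it is judged then, once.
The state is a dict: "time": time; "qpos": joint angles; "qvel": joint speeds; "joint_efforts": joint torques, N m; "tool_pos": TCP position; "tool_rot": TCP orientation; "contact_force": force on the tool from outside, world axes, zero at the start; "torque": the same for the moment, N m; "opening": finger opening in m; "grip_force": force on a finger pad.
Only numpy, scipy, OpenCV 4.12 (cv2) and the standard library are available. Lean on these libraries where they do the work, as an engineer would, in place of code of your own. Each camera call takes 0.05 s, during which the arm holds its last target. There are 200 camera calls.

## Working session

There is one attempt and no reset: what is moved stays moved. The work goes in short steps, Python scripts to look and compute and a tool call to move; the robot and the scene stay as the last step left them, time stands still between calls to the robot, and variables do not carry over. Pictures are saved under pics/ and viewed, at most 10 in all, crops included, and the job is handed in when it is done.

Besides the shell and the picture viewer there is one more tool, called after ">>>" by a JSON object that holds its "api" and its "payload", one argument or row to a line. step_arm: Moves the arm, as the interface text tells. Its arguments: {"type":"object","properties":{"commands":{"type":"array"},"grip_force":{"type":"number"}},"required":["commands"]}

```bash
mkdir -p pics; ls; python3 - <<'E'
from cell import *
import cv2
for n in("scene","top"):
    im=read_camera(n); cv2.imwrite(f"pics/{n}0.png",im[:,:,::-1]); m=camera_model(n); print(n,m)
s=observe();print(s)
E
```

```text
pics
scene {'vfov': 43.22063245012176, 'cx': 320.73630728729506, 'cy': 240.69621044555154, 'k1': -0.06953033488766643, 'world_to_cam': array([[ 0.95816794,  0.28603013,  0.0100484 , -0.52302928],
       [-0.19180725,  0.61568209,  0.76429415, -0.04092127],
       [ 0.21242453, -0.7342495 ,  0.64478949, -1.53775724],
       [ 0.        ,  0.        ,  0.        ,  1.        ]])}
top {'vfov': 42.16228785548675, 'cx': 307.9838669255035, 'cy': 240.90368619058958, 'k1': -0.18384017343733286, 'world_to_cam': array([[-0.05119111, -0.99868732,  0.00176241,  0.10849584],
       [ 0.9778003 , -0.04976127,  0.20354455, -0.51234408],
       [-0.20318966,  0.01214296,  0.9790641 , -1.64313585],
       [ 0.        ,  0.        ,  0.        ,  1.        ]])}
{'time': 0.1, 'qpos': array([ 1.05698612e+00,  3.42650228e-01,  1.52492211e+00, -6.47741839e-06,
        1.27537420e+00, -1.45991510e-01]), 'qvel': array([ 4.66557862e-05,  2.78963979e-04, -2.73330730e-03, -9.58794817e-04,
       -1.18542135e-03, -3.82145246e-04]), 'joint_efforts': array([ 1.95946763e-03, -4.32006204e+01, -2.44694781e+01,  7.19944225e-02,
        5.24846662e-02, -8.81816459e-05]), 'tool_pos': array([0.18855896, 0.48954257, 0.19411573]), 'tool_rot': array([-3.14025227e+00, -1.90826527e-04,  2.77377572e+00]), 'contact_force': array([-0.36322121,  0.29263406, -0.31268082]), 'torque': array([0.00365676, 0.02825377, 0.03181139]), 'grip_force': 0.0, 'opening': 0.0919368967477547}
```

View pics/scene0.png

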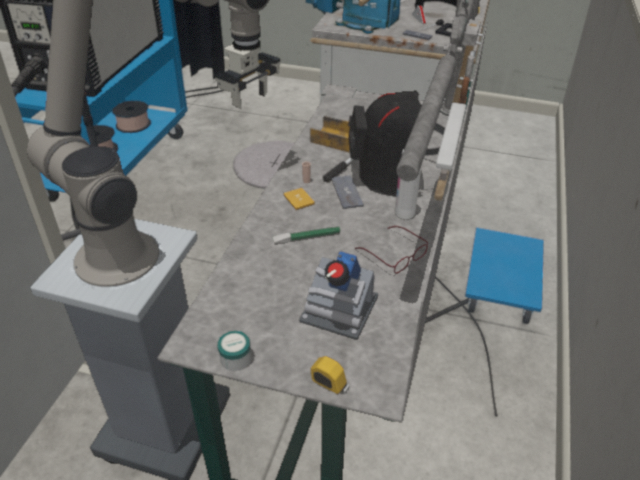

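View pics/top0.png

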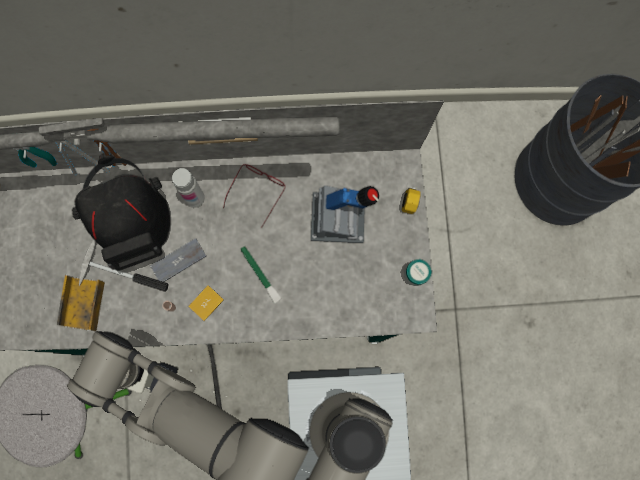

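The scene view shows the chisel at about (275–340, 230–242), the jig at (340, 300), the tin at (234, 348), the tape at (328, 375) and the plate at (299, 198). In the top view the chisel runs from (243, 248), its green struck end, to (279, 300), its bare cutting end. The red knob is at (370, 196), the jig base spans (312–365, 190–242), and the plate is at (206, 303).

```bash
cat > h.py <<'E'
from cell import *
import cv2, numpy as np
from scipy.spatial.transform import Rotation as R
def K(m):
    f=240/np.tan(np.radians(m['vfov']/2)); return np.array([[f,0,m['cx']],[0,f,m['cy']],[0,0,1.]]),np.array([m['k1'],0,0,0.])
def ray(m,uv):
    k,d=K(m); s=cv2.undistortPoints(np.float64(uv).reshape(-1,1,2),k,d).reshape(-1,2)
    W=np.array(m['world_to_cam']); c=-W[:3,:3].T@W[:3,3]
    v=np.c_[s[:,0],-s[:,1],-np.ones(len(s))]@W[:3,:3]; return c,v/np.linalg.norm(v,axis=1)[:,None]
def onz(m,uv,z):
    c,v=ray(m,uv); return c+v*((z-c[2])/v[:,2])[:,None]
def proj(m,P):
    W=np.array(m['world_to_cam']); p=np.atleast_2d(P)@W[:3,:3].T+W[:3,3]; k,d=K(m)
    return cv2.projectPoints((p*[1,-1,-1]).reshape(-1,1,3),np.zeros(3),np.zeros(3),k,d)[0].reshape(-1,2)
def two(m1,a,m2,b):
    (c,v),(e,w)=ray(m1,a),ray(m2,b); v,w=v[0],w[0]
    t=np.linalg.lstsq(np.c_[v,-w],e-c,rcond=None)[0]; p,q=c+t[0]*v,e+t[1]*w; return (p+q)/2,np.linalg.norm(p-q)
def mask(im,lo,hi,roi):
    h=cv2.cvtColor(im,cv2.COLOR_RGB2HSV); k=cv2.inRange(h,np.array(lo),np.array(hi)); o=np.zeros_like(k); a,b,c,d=roi; o[c:d,a:b]=k[c:d,a:b]; return o
def cen(k):
    p=np.argwhere(k)[:,::-1]; return p.mean(0),len(p)
E
python3 - <<'E'
from h import *
mt,ms=camera_model('top'),camera_model('scene')
T=cv2.imread('pics/top0.png')[:,:,::-1];S=cv2.imread('pics/scene0.png')[:,:,::-1]
g=mask(T,(60,90,30),(95,255,255),(225,300,235,310)); p=np.argwhere(g)[:,::-1].astype(np.float32)
q=onz(mt,p,0.018); c=q.mean(0); u=np.linalg.svd(q-c)[2][0]; u*=np.sign(u[0]); s=(q-c)@u; w=(q-c)[:,:2]@[-u[1],u[0]]
print('top green c',c,'dir',u,'ext',s.min(),s.max(),np.ptp(w),len(p))
gs=mask(S,(60,90,30),(95,255,255),(265,350,220,250));p2=np.argwhere(gs)[:,::-1]
q2=onz(ms,p2,0.014);c2=q2.mean(0);u2=np.linalg.svd(q2-c2)[2][0];u2*=np.sign(u2[0]);s2=(q2-c2)@u2
print('scene green',c2,u2,s2.min(),s2.max())
r=[];
for I,roi in((T,(355,390,180,210)),(S,(315,365,250,295))):
    k=mask(I,(0,150,80),(10,255,255),roi)|mask(I,(170,150,80),(180,255,255),roi); k=cv2.morphologyEx(k,cv2.MORPH_CLOSE,np.ones((7,7)))
    (x,n)=cen(k); r.append(x); print('red',x,n,cv2.boundingRect(k))
print('knob top',two(mt,r[0],ms,r[1]), onz(mt,r[0],.196), onz(ms,r[1],.196))
o=cv2.resize(T[170:260,295:395],None,fx=6,fy=6,interpolation=2); o2=cv2.resize(S[245:345,290:390],None,fx=5.4,fy=5.4,interpolation=2)
cv2.imwrite('pics/jt.png',o[:,:,::-1]);
E
```

```text
top green c [0.45755938 0.2310241  0.018     ] dir [ 8.59354845e-01  5.11379751e-01 -4.35316047e-29] ext -0.0632122647589202 0.06756881138721973 0.01584000462585291 260
scene green [0.45906754 0.22689676 0.014     ] [0.85940642 0.51129307 0.        ] -0.05986740921978864 0.0648087099762653
red [371.94791667 194.0625    ] 96 (367, 189, 11, 12)
red [335.65605096 269.56050955] 157 (328, 263, 15, 15)
knob top (array([ 0.60039407, -0.08424879,  0.19589772]), np.float64(4.041478480742268e-05)) [[ 0.60038431 -0.08422829  0.196     ]] [[ 0.60040418 -0.08436831  0.196     ]]
```

View pics/jt.png

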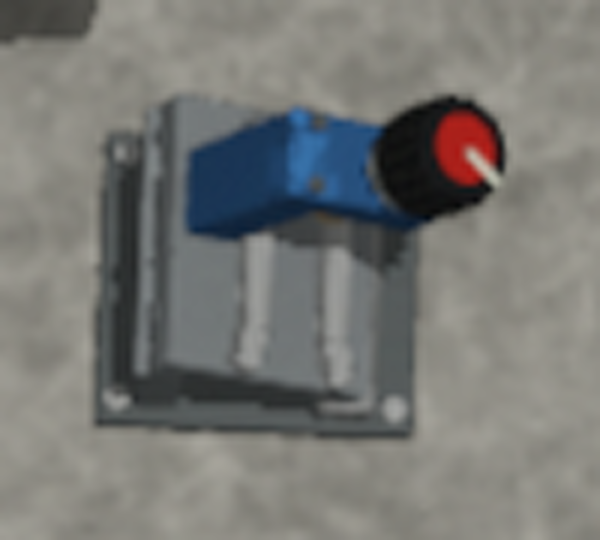

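The crop shows the base's near corners at (97, 427) and (412, 436) and its far left corner at (105, 132). The knob's top is at (468, 148), and the trough walls run down toward the robot.

```bash
python3 - <<'E'
from h import *
mt,ms=camera_model('top'),camera_model('scene')
c=np.array([[97,425],[412,434],[105,132]])/6+[294.6,169.6]
q=onz(mt,c,.012); print(q); e=q[0]-q[1]; f=q[0]-q[2]
print(np.linalg.norm(e),np.linalg.norm(f),np.arctan2(e[1],e[0]),np.arctan2(f[1],f[0])+np.pi/2*-1)
k=np.array([.6004,-.0843])
for name,yaw in(('edge',np.arctan2(e[1],e[0])),('side',np.arctan2(f[1],f[0])-np.pi/2)):
    r=np.array([[np.cos(yaw),-np.sin(yaw)],[np.sin(yaw),np.cos(yaw)]])
    print(name,yaw%(2*np.pi),'origin from knob',k-r@[-.068,-.065],'from corners',q[0][:2]-r@[.085,.022],q[1][:2]-r@[-.065,.022],q[2][:2]-r@[.085,-.12])
E
```

```text
[[ 0.52658107  0.07389155  0.012     ]
 [ 0.51485242 -0.07238579  0.012     ]
 [ 0.66789188  0.06271771  0.012     ]]
0.14674680029653828 0.14175189716663658 1.4907866014099145 1.4918876807641728
edge 1.4907866014099145 origin from knob [ 0.5410428  -0.01132245] from corners [ 0.54171712 -0.01259486] [ 0.54197713 -0.00935207] [ 0.5414822  -0.01241944]
side 1.4918876807641728 origin from knob [ 0.54096248 -0.01138785] from corners [ 0.54181234 -0.01257814] [ 0.54190771 -0.00932224] [ 0.54156501 -0.01255859]
```

>>> {"api": "step_arm", "payload": {
  "commands": [
    [1, 2.5, -3.2, -0.5, 0, 0, 0.12],
    [1, 5, -6.4, -1, 0, 0, 0.24],
    [1, 7.5, -9.6, -1.5, 0, 0, 0.36],
    [1, 10, -12.8, -2, 0, 0, 0.48],
    [1, 12.5, -16, -2.5, 0, 0, 0.6]
  ],
  "grip_force": 50
}}

```text
time: 0.52
tool_pos: [0.3017, 0.345, 0.1719]
tool_rot: [-3.141, -0.0, -2.956]
contact_force: [0.1, 0.5, -0.1]
opening: 0.0918
grip_force: 0.0
```

>>> {"api": "step_arm", "payload": {
  "commands": [
    [1, 2.5, -3.2, -0.5, 0, 0, 0.1],
    [1, 5, -6.4, -1, 0, 0, 0.2],
    [1, 7.5, -9.6, -1.5, 0, 0, 0.3],
    [1, 9.8, -12.9, -2, 0, 0, 0.304],
    [1, 9.8, -12.9, -2, 0, 0, 0.304]
  ]
}}

```text
time: 0.93
tool_pos: [0.402, 0.2128, 0.1514]
tool_rot: [-3.14, -0.001, -2.662]
contact_force: [0.5, 0.2, 0.7]
opening: 0.0919
grip_force: 0.0
```

```bash
python3 - <<'E'
from h import *
s=observe();print(s['time'],s['qpos'],s['tool_pos'],s['tool_rot']); m=camera_model('wrist'); im=read_camera('wrist'); cv2.imwrite('pics/w1.png',im[:,:,::-1]); np.save('w1.npy',m,allow_pickle=True); print(m['world_to_cam'])
g=mask(im,(60,90,30),(95,255,255),(0,640,0,480)); n,l,st,ce=cv2.connectedComponentsWithStats(g); i=1+st[1:,4].argmax(); print(st[i],ce[i])
p=np.argwhere(l==i)[:,::-1]; q=onz(m,p,.02); c=q.mean(0); u=np.linalg.svd(q-c)[2][0]; u*=np.sign(u[0]);t=(q-c)@u; w=(q-c)[:,:2]@[-u[1],u[0]]
print(c,u,t.min(),t.max(),w.min(),w.max())
E
```

```text
0.9333 [ 0.3197406   0.25897182  1.77364913 -0.00219911  1.10970745 -1.72953187] [0.40195972 0.21284212 0.15136817] [-3.13976512e+00 -1.03864541e-03 -2.66213830e+00]
[[-0.46043444  0.88768926 -0.00281225 -0.00239133]
 [-0.85679447 -0.44523378 -0.26013481  0.46134077]
 [-0.23217099 -0.11736551  0.96556821 -0.22885279]
 [ 0.          0.          0.          1.        ]]
[ 298  244   25   76 1326] [310.41553544 283.92232278]
[0.45711292 0.22979706 0.02      ] [ 8.62530750e-01  5.06004650e-01 -1.87023595e-28] -0.03423503678976662 0.03166832077343192 -0.008642091070072641 0.008355581997533248
```

View pics/w1.png

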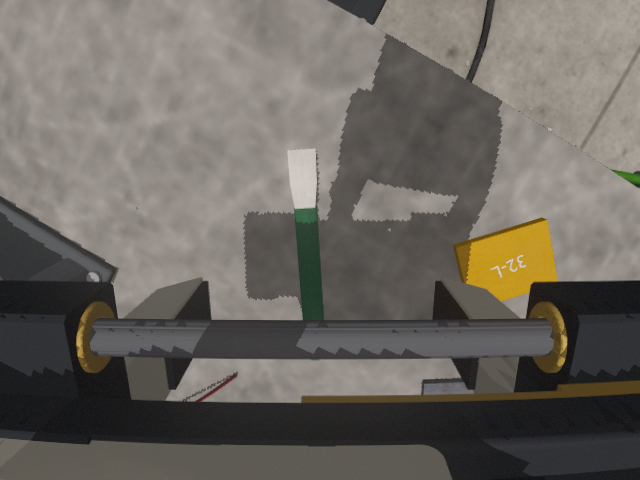

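The wrist view shows the chisel near vertical in the picture: bare end at rows 150–210 and the green shank from (305, 209) down to (313, 320). The plate is at right, about (505, 260), clear of the fingers.

```bash
python3 - <<'E'
from h import *
m=np.load('w1.npy',allow_pickle=True).item(); im=cv2.imread('pics/w1.png')[:,:,::-1]
q=onz(m,[[305,209],[303,150],[301,150],[312,315]],.02); print(q)
c=np.array([.45711,.2298]);u=np.array([.8620,.5068]); n=np.array([-u[1],u[0]])
print((q[:,:2]-c)@u,(q[:,:2]-c)@n)
f=c+((q[0,:2]-c)@u)*u; print('front',f,'grip',f+.012*u,'angle',np.arctan2(u[1],u[0]))
E
```

```text
[[0.403368   0.19764173 0.02      ]
 [0.36370611 0.17584154 0.02      ]
 [0.3643978  0.17450299 0.02      ]
 [0.48106111 0.2434684  0.02      ]]
[-0.06262342 -0.1078603  -0.10794244  0.027573  ] [-0.00048398  0.0008249  -0.00067947 -0.00035627]
front [0.40312861 0.19806245] grip [0.41347261 0.20414405] angle 0.5315009661571426
```

>>> {"api": "step_arm", "payload": {
  "commands": [
    [1, 0, 0, 0, 0, 0, 0],
    [1, 0, 0, 0, 0, 0, 0]
  ]
}}

```text
time: 1.15
tool_pos: [0.3986, 0.2182, 0.1522]
tool_rot: [3.141, -0.0, -2.658]
contact_force: [-0.1, 0.3, 0.6]
opening: 0.0916
grip_force: 0.0
```

```bash
python3 - <<'E'
from h import *
s=observe();print(s['time'],s['tool_pos'],s['tool_rot'][2]+2*np.pi)
E
```

```text
1.15 [0.39855647 0.21820426 0.1522495 ] 3.6250216048229675
```

>>> {"api": "step_arm", "payload": {
  "commands": [
    [1, 1.0, -0.8, -2.5, 0, 0, 0.051],
    [1, 1.57, -1.36, -6, 0, 0, 0.051],
    [1, 1.57, -1.36, -9.5, 0, 0, 0.051],
    [1, 1.57, -1.36, -12, 0, 0, 0.051],
    [1, 1.57, -1.36, -12, 0, 0, 0.051]
  ]
}}

```text
time: 1.57
tool_pos: [0.4108, 0.2043, 0.0285]
tool_rot: [3.139, -0.008, -2.605]
contact_force: [-1.0, -0.6, 0.2]
opening: 0.0922
grip_force: 0.0
```

>>> {"api": "step_arm", "payload": {
  "commands": [
    [1, 0, 0, 0, 0, 0, 0],
    [1, 0, 0, 0, 0, 0, 0]
  ]
}}

```text
time: 1.73
tool_pos: [0.4155, 0.2052, 0.0337]
tool_rot: [-3.141, 0.002, -2.605]
contact_force: [-0.5, 0.1, 0.1]
opening: 0.0918
grip_force: 0.0
```

>>> {"api": "step_arm", "payload": {
  "commands": [
    [1, -0.1, -0.05, -1.5, 0, 0, 0],
    [1, -0.1, -0.05, -2.9, 0, 0, 0],
    [1, -0.1, -0.05, -2.9, 0, 0, 0],
    [0.15, -0.1, -0.05, -2.9, 0, 0, 0],
    [0.0, -0.1, -0.05, -2.9, 0, 0, 0]
  ]
}}

```text
time: 2.15
tool_pos: [0.415, 0.204, 0.0049]
tool_rot: [-3.141, 0.003, -2.607]
contact_force: [0.3, -0.1, -0.3]
opening: 0.083
grip_force: 0.0
```

>>> {"api": "step_arm", "payload": {
  "commands": [
    [0, 0, 0, 0, 0, 0, 0],
    [0, 0, 0, 0, 0, 0, 0],
    [0, 0, 0, 0, 0, 0, 0],
    [0, 0, 0, 0, 0, 0, 0],
    [0, 0, 0, 0, 0, 0, 0]
  ]
}}

```text
time: 2.57
tool_pos: [0.414, 0.2035, 0.0035]
tool_rot: [3.142, 0.0, -2.607]
contact_force: [0.1, -0.4, 0.2]
opening: 0.0497
grip_force: 0.0
```

>>> {"api": "step_arm", "payload": {
  "commands": [
    [0, 0, 0, 0, 0, 0, 0],
    [0, 0, 0, 0, 0, 0, 0],
    [0, 0, 0, 0, 0, 0, 0],
    [0, 0, 0, 0, 0, 0, 0]
  ]
}}

```text
time: 2.9
tool_pos: [0.4139, 0.2034, 0.0033]
tool_rot: [3.141, -0.0, -2.607]
contact_force: [-0.8, -0.1, -0.1]
opening: 0.023
grip_force: 0.0
```

```bash
cat >> h.py <<'E'
yaw=1.4913; J=np.array([.5413,-.0115,0])
RJ=R.from_euler('z',yaw).as_matrix(); RC=RJ@R.from_euler('y',-np.pi/6).as_matrix(); OC=J+[0,0,.078]
def cr(p): return OC+RC@np.array(p)
def inC(p): return RC.T@(np.array(p)-OC)
RL=np.c_[RC[:,1],RC[:,0],-RC[:,2]]  # load tool orientation
def go(P,Rt):
    s=observe(); Rn=R.from_euler('xyz',s['tool_rot']); d=(R.from_matrix(Rt)*Rn.inv()).as_rotvec()
    print('t',round(s['time'],2),'tool',s['tool_pos'].round(4),'inC mm',(inC(s['tool_pos'])*1e3).round(1),'shift cm',((P-s['tool_pos'])*100).round(2),'rotvec',d.round(3),'q',s['qpos'].round(2),'F',s['contact_force'].round(1),'M',s['torque'].round(3),'op',s['opening'].round(4))
E
python3 - <<'E'
from h import *
print(RC); go(cr([0,.160,.006]),RL); go(cr([0,.029,.0045]),RL); print(cr([0,-.065,.136]))
E
```

```text
[[ 0.06877335 -0.99684183 -0.03970631]
 [ 0.86329035  0.07941262 -0.49842092]
 [ 0.5         0.          0.8660254 ]]Traceback (most recent call last):
  File "<stdin>", line 2, in <module>
  File "h.py", line 29, in go
    print('t',round(s['time'],2),'tool',s['tool_pos'].round(4),'inC mm',(inC(s['tool_pos'])*1e3).round(1),'shift cm',((P-s['tool_pos'])*100).round(2),'rotvec',d.round(3),'q',s['qpos'].round(2),'F',s['contact_force'].round(1),'M',s['torque'].round(3),'op',s['opening'].round(4))
                                                                                                                                                                                                                                                               ^^^^^^^^^^^^^^^^^^
AttributeError: 'float' object has no attribute 'round'
```

>>> {"api": "step_arm", "payload": {
  "commands": [
    [0, 0, 0, 0, 0, 0, 0],
    [0, 0, 0, 0, 0, 0, 0],
    [0, 0, 0, 0, 0, 0, 0],
    [0, 0, 0, 0, 0, 0, 0],
    [0, 0, 0, 1, 0, 0, 0]
  ],
  "grip_force": 60
}}

```text
time: 3.32
tool_pos: [0.4128, 0.2031, 0.0122]
tool_rot: [3.141, -0.003, -2.607]
contact_force: [-0.6, -0.3, 0.3]
opening: 0.0004
grip_force: 0.0
```

```bash
sed -i "s/s\['opening'\].round(4)/round(s['opening'],4)/" h.py; python3 - <<'E'
from h import *
im=read_camera('wrist'); cv2.imwrite('pics/w2.png',im[:,:,::-1]); go(cr([0,.160,.006]),RL)
T=read_camera('top'); cv2.imwrite('pics/t2.png',T[:,:,::-1])
E
```

```text
t 3.37 tool [0.4142 0.2036 0.0144] inC mm [ 145.2  143.8 -157.2] shift cm [ -3.27 -20.54   6.88] rotvec [ 0.518  0.121 -0.6  ] q [ 0.29  0.47  1.92  0.    0.75 -1.82] F [0.1 0.5 2.2] M [ 0.082 -0.008 -0.025] op 0.0001
```

View pics/w2.png

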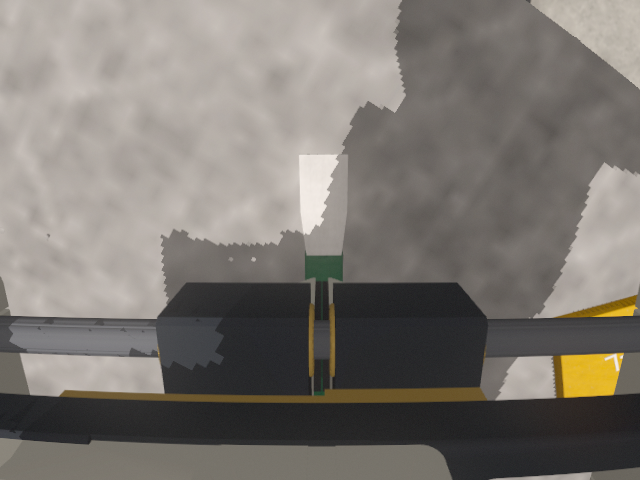

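The picture shows the fingers shut at columns 310–335. The chisel's bare end is at rows 155–255 and its green front edge at (324, 256). I'll check where it lies now.

```bash
python3 - <<'E'
from h import *
m=camera_model('wrist'); s=observe()
uv=[[305,256],[343,256],[299,155],[348,155]]
for z in(.02,.03): q=onz(m,uv,z); print(z,q[:,:2].round(4).tolist(),'w',np.linalg.norm(q[0]-q[1]),np.linalg.norm(q[2]-q[3]),'L',np.linalg.norm(q[0]+q[1]-q[2]-q[3])/2)
Rt=R.from_euler('xyz',s['tool_rot']).as_matrix()
for b in(0,.019,.03,.04):
  for y in(-.009,.009): print(b,y,proj(m,s['tool_pos']+Rt@[0,y,-b]).round(0))
print(s['tool_pos'],s['grip_force'],s['opening'],s['contact_force'])
E
```

```text
0.02 [[0.4096, 0.1907], [0.4008, 0.2057], [0.3714, 0.1656], [0.3606, 0.1838]] w 0.017434868683099625 0.0211507607923546 L 0.04569386149034875
0.03 [[0.4067, 0.1895], [0.3983, 0.2037], [0.3705, 0.1657], [0.3603, 0.183]] w 0.016484665959525014 0.019998041441502697 L 0.043203539800638575
0 -0.009 [[305. 274.]]
0 0.009 [[342. 274.]]
0.019 -0.009 [[303. 289.]]
0.019 0.009 [[344. 289.]]
0.03 -0.009 [[302. 299.]]
0.03 0.009 [[346. 299.]]
0.04 -0.009 [[301. 309.]]
0.04 0.009 [[347. 309.]]
[0.41468604 0.2036911  0.01409138] 0.0 0.00029862798558522664 [-0.19460265  0.02268104  0.85560159]
```

View pics/t2.png

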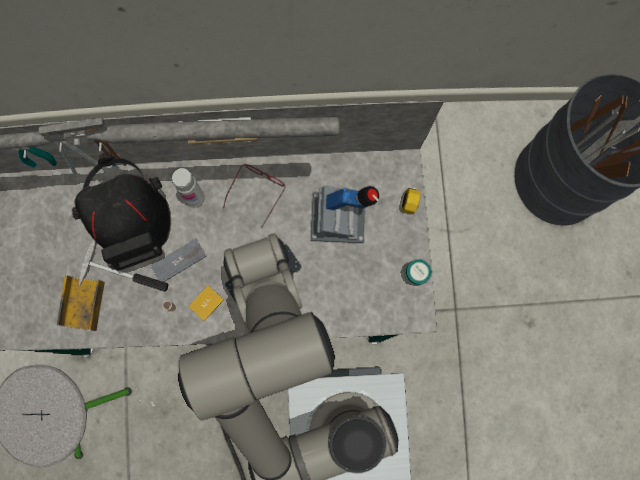

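The top view shows the arm over the chisel, covering it, with the tin, tape and plate unmoved. I'll read the pixel rows across the finger gap directly.

```bash
python3 - <<'E'
from h import *
im=cv2.imread('pics/w2.png')[:,:,::-1]
for r in(270,281,288,300,312,380,392): print(r,[''.join('%02x'%v for v in im[r,c]) for c in range(300,348,2)])
im=cv2.imread('pics/w1.png')[:,:,::-1]
for r in(300,): print(r,[(c,''.join('%02x'%v for v in im[r,c])) for c in list(range(100,220,6))+list(range(430,540,6))])
E
```

```text
270 ['6c6662', '6a6661', '66635d', '364c3b', '364f3c', '37513c', '37503e', '38503c', '36503d', '39513f', '3a513e', '395340', '35503c', '36503d', '38513e', '374f3c', '37513d', '364f3d', '37503d', '364f3c', '324c39', '425043', '716b66', '6e6964']
281 ['6d6763', '726e67', '79746c', '78756b', '78746b', '77746b', '79746c', '757169', '313831', '2f372f', '303931', '314335', '2d352e', '2f3831', '66655b', '77746b', '79756d', '78746c', '78756c', '76726a', '67695e', '596055', '6c6862', '6c6661']
288 ['2f2d2e', '2b2c2c', '312f2e', '2e2c2c', '2d2c2e', '464441', '77736b', '736f67', '2d2827', '2a2827', '292a27', '2b3630', '2a2627', '2b2828', '534f4a', '78746b', '716c65', '2a292a', '2b2a2b', '2b2b29', '292929', '2b2c2a', '2a2b2a', '282728']
300 ['252628', '292827', '292a29', '292a29', '272928', '3a3934', '77736a', '6d6a61', '262525', '252424', '252a25', '2a352d', '272525', '262324', '3d3b36', '757168', '6e6a62', '252526', '2a282a', '292a2a', '2a292a', '262628', '252726', '272628']
312 ['262526', '232224', '252526', '262528', '302b25', '745e31', '715d2f', '4a3e26', '21211f', '231f1e', '262827', '2532
[... 582 characters left out ...]
', '695328', '695428', '695429']
300 [(100, '222220'), (106, '242021'), (112, '282425'), (118, '9a938d'), (124, '978f89'), (130, '948e89'), (136, '97908a'), (142, '97908b'), (148, '615e56'), (154, '625f57'), (160, '615f58'), (166, '615e57'), (172, '636058'), (178, '625f57'), (184, '5e5953'), (190, '2a2929'), (196, '282622'), (202, '2b2727'), (208, '282525'), (214, '9a938e'), (430, '58534f'), (436, '211c1b'), (442, '241d1c'), (448, '211a18'), (454, '25211c'), (460, '605b53'), (466, '625e54'), (472, '605b53'), (478, '635d54'), (484, '625d54'), (490, '635e54'), (496, '615d53'), (502, 'af8b42'), (508, '948c86'), (514, '97918b'), (520, '979188'), (526, '9a938d'), (532, '1f1a16'), (538, '221d19')]
```

```bash
python3 - <<'E'
from h import *
m=np.load('w1.npy',allow_pickle=True).item(); print({k:v for k,v in m.items() if k!='world_to_cam'})
P=np.array([0.40195972,0.21284212,0.15136817]); Rt=R.from_euler('xyz',[-3.13976512,-1.03864541e-03,-2.66213830]).as_matrix()
for x in(-.0095,.0095):
  for b in(0,.02,.04,.07): print(x,b,[proj(m,P+Rt@[x,y,-b]).round(0).tolist()[0] for y in(-.046,.046)])
W=m['world_to_cam']; print('cam in tool',Rt.T@(-W[:3,:3].T@W[:3,3]-P),'look in tool',Rt.T@-W[2,:3])
S=read_camera('scene'); cv2.imwrite('pics/s3.png',cv2.resize(S[150:280,240:400],None,fx=4.5,fy=4.5,interpolation=2)[:,:,::-1])
ms=camera_model('scene'); s=observe(); print(s['tool_pos'],(proj(ms,s['tool_pos'])-[240,150])*4.5,(proj(ms,s['tool_pos']+[0,0,.02])-[240,150])*4.5)
E
```

```text
{'vfov': 59.54359166558964, 'cx': 321.3512492508717, 'cy': 237.95441881966536, 'k1': -0.08744096816772637}
-0.0095 0 [[229.0, 292.0], [418.0, 292.0]]
-0.0095 0.02 [[220.0, 309.0], [428.0, 309.0]]
-0.0095 0.04 [[208.0, 331.0], [440.0, 331.0]]
-0.0095 0.07 [[185.0, 373.0], [464.0, 373.0]]
0.0095 0 [[227.0, 255.0], [420.0, 255.0]]
0.0095 0.02 [[217.0, 269.0], [431.0, 269.0]]
0.0095 0.04 [[204.0, 286.0], [444.0, 286.0]]
0.0095 0.07 [[179.0, 321.0], [470.0, 321.0]]
cam in tool [ 0.0690894  -0.00079104 -0.18953609] look in tool [-0.26113584 -0.00120306  0.96530131]
[0.41439785 0.20362108 0.01363437] [[247.47008271 381.77084756]] [[246.87283711 355.14278074]]
```

View pics/s3.png

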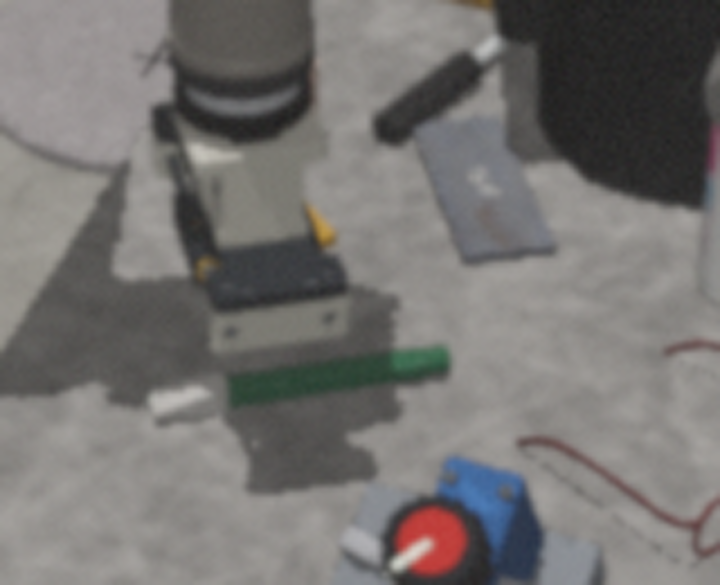

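The scene crop shows the jaw, a beige plate at (213–347, 300–350), standing above and behind the point where the reported TCP projects, (247, 382). The chisel lies untouched below it. So the fingertips are not where tool_pos says. I'll triangulate them.

```bash
python3 - <<'E'
from h import *
ms=camera_model('scene'); mw=camera_model('wrist'); s=observe(); P=s['tool_pos']; Rt=R.from_euler('xyz',s['tool_rot']).as_matrix()
a=np.array([[213,352],[347,337],[213,305],[345,290]])/4.5+[240-.4,150-.4]
p,g=two(ms,a[0:1],mw,[[305,279]]); print('front low corner',p,'gap',g,'in tool',Rt.T@(p-P))
for i in range(4):
    # intersect scene rays with plane tool y = that corner's
    c,v=ray(ms,a[i:i+1]); n=Rt[:,1]; t=((p-c)@n)/(v[0]@n); print(i,Rt.T@(c+t*v[0]-P))
print(P,s['tool_rot'],s['qpos'])
E
```

```text
front low corner [0.40363263 0.1879678  0.05021742] gap 0.011173158008303947 in tool [ 0.01718962 -0.00799358 -0.03660402]
0 [ 0.02227123 -0.00799358 -0.03413455]
1 [-0.05660399 -0.00799358 -0.03050831]
2 [ 0.02133467 -0.00799358 -0.0680239 ]
3 [-0.05527326 -0.00799358 -0.06502448]
[0.41439785 0.20362108 0.01363437] [-3.14135281e+00  1.32969753e-03 -2.60701718e+00] [ 2.90416427e-01  4.73062982e-01  1.92007636e+00  1.30546524e-04
  7.47105080e-01 -1.81505093e+00]
```

>>> {"api": "step_arm", "payload": {
  "commands": [
    [0.65, 0, 0, 0, 0, 0, 0],
    [0.65, 0, 0, 0, 0, 0, 0],
    [0.65, 0, 0, 0, 0, 0, 0],
    [0.65, 0, 0, 0, 0, 0, 0],
    [0.65, 0, 0, 0, 0, 0, 0]
  ]
}}

```text
time: 3.88
tool_pos: [0.4138, 0.2034, 0.0131]
tool_rot: [3.141, -0.0, -2.607]
contact_force: [0.8, -0.6, -1.0]
opening: 0.0293
grip_force: 0.0
```

>>> {"api": "step_arm", "payload": {
  "commands": [
    [0.65, 0, 0, 0, 0, 0, 0],
    [0.65, 0, 0, 0, 0, 0, 0],
    [0.65, 0, 0, 0, 0, 0, 0],
    [0.65, 0, 0, -1.4, 0, 0, 0],
    [0.65, 0, 0, -1.4, 0, 0, 0]
  ]
}}

```text
time: 4.3
tool_pos: [0.4129, 0.2031, -0.0019]
tool_rot: [3.141, -0.002, -2.607]
contact_force: [-1.1, -1.1, -0.1]
opening: 0.0585
grip_force: 0.0
```

>>> {"api": "step_arm", "payload": {
  "commands": [
    [0.65, 0, 0, -0.3, 0, 0, 0],
    [0.65, 0, 0, -0.6, 0, 0, 0],
    [0.65, 0, 0, -0.6, 0, 0, 0]
  ]
}}

```text
time: 4.55
tool_pos: [0.4138, 0.2034, -0.0069]
tool_rot: [3.141, -0.0, -2.607]
contact_force: [-0.2, -0.2, 0.1]
opening: 0.0595
grip_force: 0.0
```

```bash
python3 - <<'E'
from h import *
go(cr([0,.16,.006]),RL)
im=read_camera('wrist'); cv2.imwrite('pics/w3.png',im[:,:,::-1])
E
```

```text
t 4.55 tool [ 0.4138  0.2034 -0.0069] inC mm [ 134.3  144.2 -175.6] shift cm [ -3.22 -20.52   9.01] rotvec [ 0.518  0.119 -0.6  ] q [ 0.29  0.51  1.94  0.    0.7  -1.82] F [-0.2 -0.2  0.1] M [0.068 0.05  0.047] op 0.0595
```

View pics/w3.png

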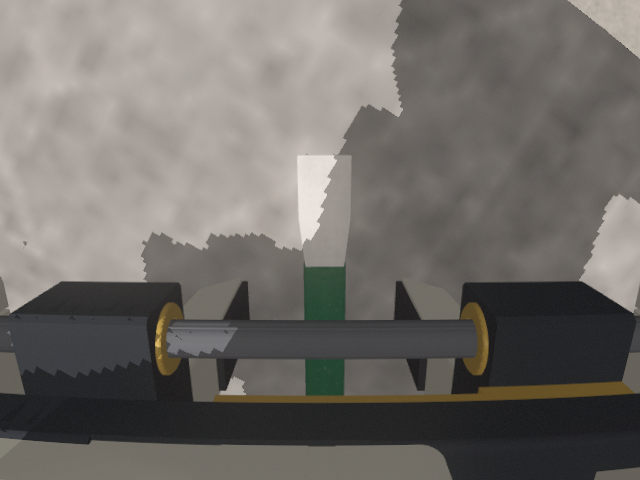

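The picture shows the open pads' inner edges at columns 247 and 396, straddling the chisel at columns 304–345. There's no contact even though reported z is -7 mm, so the real fingertips sit about 35 mm behind the reported TCP along the tool axis. I'll go down carefully and watch the force.

>>> {"api": "step_arm", "payload": {
  "commands": [
    [0.65, 0, 0, -0.7, 0, 0, 0],
    [0.65, 0, 0, -1.3, 0, 0, 0],
    [0.65, 0, 0, -1.3, 0, 0, 0]
  ]
}}

```text
time: 4.85
tool_pos: [0.4132, 0.2032, -0.0208]
tool_rot: [3.141, -0.002, -2.607]
contact_force: [0.1, -0.1, 0.2]
opening: 0.0599
grip_force: 0.0
```

>>> {"api": "step_arm", "payload": {
  "commands": [
    [0.65, 0, 0, -0.3, 0, 0, 0],
    [0.65, 0, 0, -0.3, 0, 0, 0]
  ]
}}

```text
time: 5.02
tool_pos: [0.4136, 0.2034, -0.0232]
tool_rot: [3.141, -0.001, -2.607]
contact_force: [0.1, -1.2, -0.2]
opening: 0.0595
grip_force: 0.0
```

>>> {"api": "step_arm", "payload": {
  "commands": [
    [0.65, 0, 0, -0.3, 0, 0, 0],
    [0.65, 0, 0, -0.3, 0, 0, 0]
  ]
}}

```text
time: 5.18
tool_pos: [0.4138, 0.2034, -0.026]
tool_rot: [3.141, -0.0, -2.607]
contact_force: [0.1, 0.9, 1.2]
opening: 0.06
grip_force: 0.0
```

>>> {"api": "step_arm", "payload": {
  "commands": [
    [0.65, 0, 0, -0.3, 0, 0, 0],
    [0.65, 0, 0, -0.3, 0, 0, 0]
  ]
}}

```text
time: 5.35
tool_pos: [0.4138, 0.2034, -0.029]
tool_rot: [3.141, -0.0, -2.607]
contact_force: [0.3, -0.6, -0.0]
opening: 0.0597
grip_force: 0.0
```

>>> {"api": "step_arm", "payload": {
  "commands": [
    [0.65, 0, 0, -0.3, 0, 0, 0],
    [0.65, 0, 0, -0.3, 0, 0, 0]
  ]
}}

```text
time: 5.52
tool_pos: [0.4141, 0.2035, -0.0317]
tool_rot: [-3.142, 0.0, -2.607]
contact_force: [0.2, 1.3, 0.3]
opening: 0.06
grip_force: 0.0
```

>>> {"api": "step_arm", "payload": {
  "commands": [
    [0.65, 0, 0, -0.2, 0, 0, 0],
    [0.65, 0, 0, -0.2, 0, 0, 0]
  ]
}}

```text
time: 5.68
tool_pos: [0.4142, 0.2036, -0.0319]
tool_rot: [-3.141, 0.001, -2.607]
contact_force: [-5.4, -2.7, 25.0]
opening: 0.0596
grip_force: 12.4
```

>>> {"api": "step_arm", "payload": {
  "commands": [
    [0.65, 0, 0, -0.2, 0, 0, 0],
    [0.65, 0, 0, -0.2, 0, 0, 0]
  ]
}}

```text
time: 5.85
tool_pos: [0.4143, 0.2036, -0.0321]
tool_rot: [-3.141, 0.002, -2.607]
contact_force: [-10.8, -4.4, 49.1]
opening: 0.0599
grip_force: 24.4
```

```bash
python3 - <<'E'
from h import *
m=camera_model('wrist');s=observe();im=read_camera('wrist'); print(s['tool_pos'],s['contact_force'])
r=im[283];
for row in(285,300):
  print(row,[(c,int(im[row,c].sum()),''.join('%02x'%v for v in im[row,c])) for c in list(range(236,260,2))+list(range(296,352,4))+list(range(384,404,2))])
E
```

```text
[ 0.41434458  0.20359427 -0.03206573] [-10.81762514  -4.40116926  49.06720989]
285 [(236, 335, '757268'), (238, 299, '69655d'), (240, 179, '3f3b39'), (242, 131, '2d2b2b'), (244, 137, '302d2c'), (246, 138, '302d2d'), (248, 308, '6b6663'), (250, 320, '6f6b66'), (252, 323, '716b67'), (254, 328, '726d69'), (256, 327, '726d68'), (258, 327, '726d68'), (296, 313, '6d6864'), (300, 301, '69655f'), (304, 408, '8e8882'), (308, 411, '8f8884'), (312, 412, '8f8885'), (316, 417, '918b85'), (320, 409, '8e8883'), (324, 415, '908a85'), (328, 415, '908a85'), (332, 418, '918c85'), (336, 410, '8e8983'), (340, 411, '8f8884'), (344, 407, '8d8783'), (348, 293, '60675e'), (384, 293, '67615d'), (386, 292, '66615d'), (388, 287, '655f5b'), (390, 289, '655f5d'), (392, 294, '66625e'), (394, 294, '66625e'), (396, 136, '2f2d2c'), (398, 103, '232321'), (400, 106, '242422'), (402, 113, '272426')]
300 [(236, 126, '2b292a'), (238, 124, '2c2927'), (240, 120, '2a2826'), (242, 122, '292928'), (244, 121, '2a2728'), (246, 120, '2b2627'), (248, 195, '44403f'), (250, 317, '6e6a65'), (252, 321, '706b66'), (254, 323, '706c67'), (256, 327, '726d68'), (258, 329, '726d6a'), (296, 292, '66615d'), (300, 278, '605d59'), (304, 173, '2e4837'), (308, 182, '314c39'), (312, 176, '304a36'), (316, 178, '304b37'), (320, 177, '304a37'), (324, 181, '304c39'), (328, 180, '314b38'), (332, 173, '2e4936'), (336, 174, '2e4a36'), (340, 178, '304a38'), (344, 164, '2b4534'), (348, 173, '304637'), (384, 309, '6c6762'), (386, 305, '6a6562'), (388, 306, '6b6562'), (390, 309, '6b6862'), (392, 303, '696561'), (394, 262, '5b5754'), (396, 102, '232122'), (398, 104, '242321'), (400, 105, '232422'), (402, 100, '222121')]
```

```bash
sed -i 's/^def go(P,Rt):/OFF=.032\ndef go(P,Rt):\n    P=P+np.array(Rt)[:,2]*OFF  # P is the true fingertip target/; s/(inC(s\[.tool_pos.\])\*1e3)/(inC(s["tool_pos"]-Rn.as_matrix()[:,2]*OFF)*1e3)/' h.py; sed -n 24,32p h.py
```

```text
def cr(p): return OC+RC@np.array(p)
def inC(p): return RC.T@(np.array(p)-OC)
RL=np.c_[RC[:,1],RC[:,0],-RC[:,2]]  # load tool orientation
OFF=.032
def go(P,Rt):
    P=P+np.array(Rt)[:,2]*OFF  # P is the true fingertip target
    s=observe(); Rn=R.from_euler('xyz',s['tool_rot']); d=(R.from_matrix(Rt)*Rn.inv()).as_rotvec()
    print('t',round(s['time'],2),'tool',s['tool_pos'].round(4),'inC mm',(inC(s["tool_pos"]-Rn.as_matrix()[:,2]*OFF)*1e3).round(1),'shift cm',((P-s['tool_pos'])*100).round(2),'rotvec',d.round(3),'q',s['qpos'].round(2),'F',s['contact_force'].round(1),'M',s['torque'].round(3),'op',round(s['opening'],4))
```

>>> {"api": "step_arm", "payload": {
  "commands": [
    [0.5, 0, 0, 0.65, 0, 0, 0],
    [0, 0, 0, 0.65, 0, 0, 0],
    [0, 0, 0, 0.65, 0, 0, 0],
    [0, 0, 0, 0.65, 0, 0, 0],
    [0, 0, 0, 0.65, 0, 0, 0]
  ],
  "grip_force": 60
}}

```text
time: 6.32
tool_pos: [0.4136, 0.2033, -0.0297]
tool_rot: [3.141, -0.001, -2.607]
contact_force: [0.1, 0.1, 0.3]
opening: 0.0308
grip_force: 0.0
```

>>> {"api": "step_arm", "payload": {
  "commands": [
    [0, 0, 0, 0, 0, 0, 0],
    [0, 0, 0, 0, 0, 0, 0],
    [0, 0, 0, 0, 0, 0, 0],
    [0, 0, 0, 0, 0, 0, 0],
    [0, 0, 0, 0, 0, 0, 0]
  ]
}}

```text
time: 6.73
tool_pos: [0.4136, 0.2033, -0.0295]
tool_rot: [3.141, -0.001, -2.607]
contact_force: [0.4, -0.9, -2.4]
opening: 0.0174
grip_force: 59.9
```

>>> {"api": "step_arm", "payload": {
  "commands": [
    [0, 0, 0, 2, 0, 0, 0],
    [0, 0, 0, 5, 0, 0, 0],
    [0, 0, 0, 8, 0, 0, 0],
    [0, 0, 0, 11, 0, 0, 0],
    [0, 0, 0, 11, 0, 0, 0]
  ]
}}

```text
time: 7.15
tool_pos: [0.417, 0.2044, 0.0856]
tool_rot: [-3.139, 0.009, -2.607]
contact_force: [1.8, -0.2, -2.5]
opening: 0.0178
grip_force: 59.9
```

```bash
python3 - <<'E'
from h import *
go(cr([0,.165,.007]),RL)
E
```

```text
t 7.15 tool [0.417  0.2044 0.0856] inC mm [197.6 141.3 -68.3] shift cm [ -3.92 -19.04  -2.93] rotvec [ 0.518  0.129 -0.597] q [ 0.29  0.36  1.85  0.    0.93 -1.82] F [ 1.8 -0.2 -2.5] M [0.02  0.042 0.04 ] op 0.0178
```

>>> {"api": "step_arm", "payload": {
  "commands": [
    [0, -1, -2.7, 0, 0.074, 0.018, -0.085],
    [0, -2, -5.4, 0, 0.148, 0.036, -0.17],
    [0, -3, -8.1, 0, 0.222, 0.054, -0.255],
    [0, -3.5, -10.8, 0, 0.296, 0.072, -0.34],
    [0, -3.9, -13.5, 0, 0.37, 0.092, -0.426]
  ]
}}

```text
time: 7.57
tool_pos: [0.3743, 0.0678, 0.0808]
tool_rot: [2.761, 0.029, -3.047]
contact_force: [1.0, -0.2, -3.2]
opening: 0.0174
grip_force: 59.9
```

>>> {"api": "step_arm", "payload": {
  "commands": [
    [0, 0, -2, 0, 0.074, 0.018, -0.085],
    [0, 0, -4, 0, 0.148, 0.037, -0.171],
    [0, 0, -5, 0, 0.148, 0.037, -0.171],
    [0, 0, -5, 0, 0.148, 0.037, -0.171],
    [0, 0, -5, 0, 0.148, 0.037, -0.171]
  ]
}}

```text
time: 7.98
tool_pos: [0.3746, 0.0183, 0.0803]
tool_rot: [2.616, -0.009, 3.066]
contact_force: [-0.1, -0.0, -2.4]
opening: 0.0175
grip_force: 59.9
```

```bash
python3 - <<'E'
from h import *
go(cr([0,.165,.007]),RL)
E
```

```text
t 7.98 tool [0.3746 0.0183 0.0803] inC mm [ 15.3 168.2  25.8] shift cm [ 0.32 -0.42 -2.4 ] rotvec [-0.002 -0.009 -0.004] q [-0.6   0.35  2.07  0.51  1.07 -2.42] F [-0.1 -0.  -2.4] M [-0.501  0.191  0.025] op 0.0175
```

>>> {"api": "step_arm", "payload": {
  "commands": [
    [0, 0.2, -0.4, -1.2, 0, -0.009, -0.004],
    [0, 0.3, -0.4, -2.4, 0, -0.009, -0.004],
    [0, 0.3, -0.4, -2.4, 0, -0.009, -0.004],
    [0, 0.3, -0.4, -2.4, 0, -0.009, -0.004]
  ]
}}

```text
time: 8.32
tool_pos: [0.3773, 0.0162, 0.0568]
tool_rot: [2.615, 0.0, 3.066]
contact_force: [-0.4, 0.4, -1.7]
opening: 0.0171
grip_force: 59.9
```

```bash
python3 - <<'E'
from h import *
go(cr([0,.165,.007]),RL)
s=observe(); Rn=R.from_euler('xyz',s['tool_rot']).as_matrix(); tip=s['tool_pos']-Rn[:,2]*OFF
# chisel axis centre, predicted: head and shank end
y=Rn[:,0]*-1; z=-Rn[:,2]; b=tip-z*.003
for n in('top','scene'):
    im=read_camera(n); m=camera_model(n); cv2.imwrite(f'pics/{n}4.png',im[:,:,::-1])
    for d in(.123,.06,.03): print(n,d,proj(m,b+y*d+z*.01).round(1))
    h=proj(m,b+y*.06)[0].astype(int); roi=(h[0]-60,h[0]+60,h[1]-60,h[1]+60)
    g=mask(im,(60,80,30),(95,255,255),roi); k,l,st,ce=cv2.connectedComponentsWithStats(g); i=1+st[1:,4].argmax(); p=np.argwhere(l==i)[:,::-1]
    c=p.mean(0); u=np.linalg.svd(p-c)[2][0]; t=(p-c)@u; print(st[i],'ends',(c+u*t.min()).round(1),(c+u*t.max()).round(1))
I=cv2.imread('pics/scene4.png')[200:330,250:410]; cv2.imwrite('pics/s4c.png',cv2.resize(I,None,fx=4.5,fy=4.5,interpolation=2))
E
```

```text
t 8.32 tool [0.3773 0.0162 0.0568] inC mm [  1.9 165.6   6.4] shift cm [ 0.05 -0.21 -0.05] rotvec [-0.003  0.    -0.004] q [-0.61  0.4   2.09  0.54  1.01 -2.47] F [-0.4  0.4 -1.7] M [-0.5    0.184  0.028] op 0.0171
top 0.123 [[344.  243.1]]
top 0.06 [[343.7 266.5]]
top 0.03 [[343.5 277.7]]
[341 244   7  27 170] ends [343.8 244. ] [344.4 270.1]
scene 0.123 [[299.4 274. ]]
scene 0.06 [[273.8 267.1]]
scene 0.03 [[261.9 263.8]]
[255 261  44  15 255] ends [255.3 262.8] [298.1 273.5]
```

View pics/s4c.png

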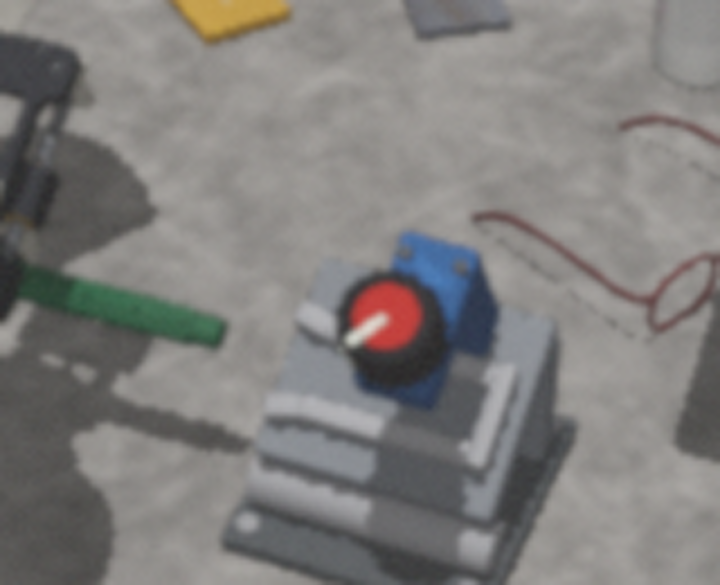

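The crop shows the chisel held straight: green shank from (20, 280) to the head at (222, 330), within about 1 px of the prediction in both views. The trough walls' open ends are at about (268, 405) and (250, 480).

```bash
python3 - <<'E'
from h import *
m=camera_model('scene')
for p in([.021,.014,.012],[-.021,.014,.012],[0,.014,.0],[.021,-.09,.012],[-.021,-.09,.012]): print(p,((proj(m,cr(p))-[249.6,199.6])*4.5).round(0))
E
```

```text
[0.021, 0.014, 0.012] [[289. 316.]]
[-0.021, 0.014, 0.012] [[262. 394.]]
[0, 0.014, 0.0] [[280. 362.]]
[0.021, -0.09, 0.012] [[487. 370.]]
[-0.021, -0.09, 0.012] [[461. 449.]]
```

>>> {"api": "step_arm", "payload": {
  "commands": [
    [0, 0.8, -0.25, -0.15, 0, 0, -0.004],
    [0, 1.5, -0.25, -0.15, 0, 0, -0.004],
    [0, 1.5, -0.25, -0.15, 0, 0, -0.004]
  ]
}}

```text
time: 8.67
tool_pos: [0.395, 0.0113, 0.0556]
tool_rot: [2.617, 0.004, 3.059]
contact_force: [-0.7, -0.9, -2.6]
opening: 0.0173
grip_force: 59.9
```

>>> {"api": "step_arm", "payload": {
  "commands": [
    [0, 2.5, -0.2, 0, 0, 0, 0],
    [0, 5, -0.4, 0, 0, 0, 0],
    [0, 5, -0.4, 0, 0, 0, 0]
  ]
}}

```text
time: 8.92
tool_pos: [0.4476, 0.0065, 0.0557]
tool_rot: [2.617, 0.007, 3.058]
contact_force: [0.6, -0.3, -2.7]
opening: 0.0175
grip_force: 59.9
```

```bash
python3 - <<'E'
from h import *
go(cr([0,.040,.005]),RL)
E
```

```text
t 8.92 tool [0.4476 0.0065 0.0557] inC mm [-2.1 95.1  7.4] shift cm [ 5.49 -0.13 -0.1 ] rotvec [0.    0.007 0.004] q [-0.54  0.48  1.92  0.55  1.05 -2.38] F [ 0.6 -0.3 -2.7] M [-0.591  0.116  0.027] op 0.0175
```

>>> {"api": "step_arm", "payload": {
  "commands": [
    [0, 2, -0.05, 0, 0, 0, 0.002],
    [0, 4, -0.1, -0.05, 0, 0, 0.004],
    [0, 5.4, -0.13, -0.1, 0, 0, 0.004],
    [0, 5.4, -0.13, -0.1, 0, 0, 0.004]
  ]
}}

```text
time: 9.25
tool_pos: [0.4993, 0.0062, 0.0543]
tool_rot: [2.616, 0.004, 3.063]
contact_force: [0.6, -0.1, -2.6]
opening: 0.0177
grip_force: 59.9
```

>>> {"api": "step_arm", "payload": {
  "commands": [
    [0, 0.3, -0.03, 0, 0, 0, 0],
    [0, 0.6, -0.05, 0, 0, 0, 0],
    [0, 0.6, -0.05, 0, 0, 0, 0]
  ]
}}

```text
time: 9.5
tool_pos: [0.5027, 0.0062, 0.0543]
tool_rot: [2.615, 0.001, 3.063]
contact_force: [0.3, -0.5, -2.4]
opening: 0.0181
grip_force: 59.9
```

```bash
python3 - <<'E'
from h import *
go(cr([0,.029,.003]),RL)
E
```

```text
t 9.5 tool [0.5027 0.0062 0.0543] inC mm [ 0.7 39.9  4.2] shift cm [ 1.08 -0.09 -0.14] rotvec [-0.003  0.001 -0.001] q [-0.48  0.56  1.77  0.55  1.1  -2.3 ] F [ 0.3 -0.5 -2.4] M [-0.5    0.158 -0.009] op 0.0181
```

>>> {"api": "step_arm", "payload": {
  "commands": [
    [0, 0.3, -0.03, 0, 0, 0, 0],
    [0, 0.6, -0.06, 0, 0, 0, 0],
    [0, 0.6, -0.06, 0, 0, 0, 0]
  ]
}}

```text
time: 9.75
tool_pos: [0.5094, 0.0053, 0.0544]
tool_rot: [2.615, 0.002, 3.062]
contact_force: [0.2, 0.3, -2.6]
opening: 0.0173
grip_force: 59.9
```

>>> {"api": "step_arm", "payload": {
  "commands": [
    [0, 0.2, -0.02, 0, 0, 0, 0],
    [0, 0.4, -0.04, 0, 0, 0, 0],
    [0, 0.4, -0.04, 0, 0, 0, 0]
  ]
}}

```text
time: 10.0
tool_pos: [0.5133, 0.005, 0.0544]
tool_rot: [2.615, 0.002, 3.063]
contact_force: [0.4, 0.4, -2.8]
opening: 0.0177
grip_force: 59.9
```

```bash
python3 - <<'E'
from h import *
go(cr([0,.029,.003]),RL)
E
```

```text
t 10.0 tool [0.5133 0.005  0.0544] inC mm [ 0.4 29.2  4.4] shift cm [ 0.02  0.02 -0.15] rotvec [-0.002  0.002 -0.001] q [-0.47  0.57  1.74  0.54  1.11 -2.28] F [ 0.4  0.4 -2.8] M [-0.523  0.101  0.002] op 0.0177
```

>>> {"api": "step_arm", "payload": {
  "commands": [
    [0, 0.2, -0.02, 0, 0, 0, 0],
    [0, 0.2, -0.02, 0, 0, 0, 0]
  ]
}}

```text
time: 10.17
tool_pos: [0.5147, 0.0051, 0.0542]
tool_rot: [2.615, 0.001, 3.063]
contact_force: [-1.1, 0.5, -1.1]
opening: 0.0179
grip_force: 59.9
```

>>> {"api": "step_arm", "payload": {
  "commands": [
    [0, 0.01, 0.05, -0.1, 0, 0, 0],
    [0, 0.02, 0.1, -0.17, 0, 0, 0],
    [0, 0.02, 0.1, -0.17, 0, 0, 0]
  ]
}}

```text
time: 10.42
tool_pos: [0.5148, 0.0061, 0.0525]
tool_rot: [2.615, 0.001, 3.063]
contact_force: [-1.9, 0.7, -2.5]
opening: 0.0178
grip_force: 59.9
```

>>> {"api": "step_arm", "payload": {
  "commands": [
    [0, 0.01, 0.06, -0.1, 0, 0, 0],
    [0, 0.01, 0.06, -0.1, 0, 0, 0]
  ]
}}

```text
time: 10.58
tool_pos: [0.5149, 0.0065, 0.0517]
tool_rot: [2.615, 0.001, 3.063]
contact_force: [-4.0, -1.1, 0.2]
opening: 0.0174
grip_force: 59.9
```

```bash
python3 - <<'E'
from h import *
go(cr([0,.028,.003]),RL)
E
```

```text
t 10.58 tool [0.5149 0.0065 0.0517] inC mm [ 0.5 27.8  1.3] shift cm [-0.04 -0.14  0.12] rotvec [-0.003  0.001 -0.001] q [-0.47  0.58  1.74  0.55  1.11 -2.28] F [-4.  -1.1  0.2] M [-0.477  0.455  0.136] op 0.0174
```

>>> {"api": "step_arm", "payload": {
  "commands": [
    [0.3, 0, 0, 0, 0, 0, 0],
    [0.6, 0, 0, 0, 0, 0, 0],
    [0.6, 0, 0, 0, 0, 0, 0],
    [0.6, 0, 0, 0, 0, 0, 0],
    [0.6, 0, 0, 0, 0, 0, 0]
  ],
  "grip_force": 35
}}

```text
time: 11.0
tool_pos: [0.5155, 0.0065, 0.0517]
tool_rot: [2.615, 0.002, 3.063]
contact_force: [0.1, 0.4, 0.3]
opening: 0.0464
grip_force: 0.0
```

```bash
python3 - <<'E'
from h import *
RK=RL
go(cr([0,.028,.125]),RL); go(cr([0,-.065,.160]),RL); go(cr([0,-.065,.111]),RL)
m=camera_model('top'); im=read_camera('top')
c,v=ray(m,[[300,170],[370,160]]); print(onz(m,[[300,170],[370,160],[340,125]],0), onz(m,[[340,125]],.1))
m=camera_model('scene'); im=read_camera('scene'); cv2.imwrite('pics/scene5.png',im[:,:,::-1])
g=mask(im,(60,80,30),(95,255,255),(290,370,255,320)); n,l,st,ce=cv2.connectedComponentsWithStats(g); print(st[1:],[proj(m,cr([0,y,.01])).round(0).tolist() for y in(-.094,-.045,.041)])
E
```

```text
t 11.0 tool [0.5155 0.0065 0.0517] inC mm [ 0.6 27.2  1.3] shift cm [-0.58 -6.22 10.68] rotvec [-0.003  0.002 -0.001] q [-0.47  0.58  1.74  0.55  1.1  -2.28] F [0.1 0.4 0.3] M [-0.257  0.053 -0.026] op 0.0464
t 11.0 tool [0.5155 0.0065 0.0517] inC mm [ 0.6 27.2  1.3] shift cm [ 8.55 -8.7  13.71] rotvec [-0.003  0.002 -0.001] q [-0.47  0.58  1.74  0.55  1.1  -2.28] F [0.1 0.4 0.3] M [-0.257  0.053 -0.026] op 0.0464
t 11.0 tool [0.5155 0.0065 0.0517] inC mm [ 0.6 27.2  1.3] shift cm [ 8.74 -6.26  9.47] rotvec [-0.003  0.002 -0.001] q [-0.47  0.58  1.74  0.55  1.1  -2.28] F [0.1 0.4 0.3] M [-0.257  0.053 -0.026] op 0.0464
[[ 0.73797208  0.0938768   0.        ]
 [ 0.7585795  -0.11053943  0.        ]
 [ 0.87147876 -0.03043425  0.        ]] [[ 0.83067943 -0.02265499  0.1       ]]
[[310 277  20  11 115]
 [305 278   1   2   2]
 [333 288   2   1   2]
 [348 289   1   2   2]
 [350 289   1   1   1]
 [350 288   7   6  16]] [[[357.0, 291.0]], [[336.0, 286.0]], [[300.0, 276.0]]]
```

>>> {"api": "step_arm", "payload": {
  "commands": [
    [1, -0.1, -1, 1.73, 0, 0, 0],
    [1, -0.23, -2.9, 5, 0, 0, 0],
    [1, -0.4, -4.6, 8, 0, 0, 0],
    [1, -0.5, -6.3, 10.9, 0, 0, 0],
    [1, -0.6, -8, 13.9, 0, 0, 0]
  ]
}}

```text
time: 11.52
tool_pos: [0.5088, -0.0741, 0.192]
tool_rot: [2.615, 0.001, 3.063]
contact_force: [1.3, 0.0, 0.3]
opening: 0.084
grip_force: 0.0
```

>>> {"api": "step_arm", "payload": {
  "commands": [
    [1, 2, 0, 0, -0.005, -0.058, 0.1],
    [1, 4, -0.1, 0, -0.01, -0.115, 0.2],
    [1, 6, -0.3, 0, -0.015, -0.173, 0.3],
    [1, 8, -0.5, 0, -0.02, -0.23, 0.4],
    [1, 9, -0.7, 0, -0.025, -0.288, 0.5]
  ]
}}

```text
time: 11.93
tool_pos: [0.6009, -0.0804, 0.1904]
tool_rot: [2.692, 0.281, -2.701]
contact_force: [-0.7, 0.2, -0.4]
opening: 0.092
grip_force: 0.0
```

>>> {"api": "step_arm", "payload": {
  "commands": [
    [1, 0, 0, 0, -0.003, -0.035, 0.06],
    [1, 0, 0, 0, -0.003, -0.035, 0.06],
    [1, 0, 0, 0, -0.003, -0.035, 0.06]
  ]
}}

```text
time: 12.18
tool_pos: [0.599, -0.0803, 0.1903]
tool_rot: [2.709, 0.306, -2.643]
contact_force: [-0.2, -0.2, 0.0]
opening: 0.0916
grip_force: 0.0
```

```bash
cat >> h.py <<'E'
def tl(t): # tool turned by t about +z_c from load orientation
    return R.from_rotvec(RC[:,2]*t).as_matrix()@RL
E
python3 - <<'E'
from h import *
s=observe(); Rn=R.from_euler('xyz',s['tool_rot']).as_matrix(); a=RL.T@Rn; print('theta',-np.arctan2(a[1,0],a[0,0]))
t=-np.arctan2(a[1,0],a[0,0]); go(cr([0,-.065,.160]),tl(t)); go(cr([0,-.065,.111]),tl(t))
m=camera_model('wrist'); im=read_camera('wrist')
k=mask(im,(0,150,80),(10,255,255),(0,640,0,480))|mask(im,(170,150,80),(180,255,255),(0,640,0,480)); k=cv2.morphologyEx(k,cv2.MORPH_CLOSE,np.ones((9,9)))
n,l,st,ce=cv2.connectedComponentsWithStats(k); i=1+st[1:,4].argmax(); print(st[i],ce[i],'pred',proj(m,cr([0,-.065,.136])))
cv2.imwrite('pics/w6.png',im[:,:,::-1])
E
```

```text
theta 0.6458515606077327
t 12.18 tool [ 0.599  -0.0803  0.1903] inC mm [  0.7 -63.  161.3] shift cm [ 0.2  -0.02 -0.15] rotvec [-0.001 -0.    -0.   ] q [-0.53  0.59  1.26  0.47  1.54 -2.74] F [-0.2 -0.2  0. ] M [-0.204  0.089  0.037] op 0.0916
t 12.18 tool [ 0.599  -0.0803  0.1903] inC mm [  0.7 -63.  161.3] shift cm [ 0.39  2.43 -4.39] rotvec [-0.001 -0.    -0.   ] q [-0.53  0.59  1.26  0.47  1.54 -2.74] F [-0.2 -0.2  0. ] M [-0.204  0.089  0.037] op 0.0916
[ 288  251   64   61 2947] [319.93993892 281.89616559] pred [[320.26844523 281.29768738]]
```

>>> {"api": "step_arm", "payload": {
  "commands": [
    [1, 0.2, 0.1, -0.3, -0.005, -0.058, 0.1],
    [1, 0.25, 0.75, -1.5, -0.01, -0.115, 0.2],
    [1, 0.3, 1.6, -3, -0.01, -0.115, 0.2],
    [1, 0.39, 2.43, -4.4, -0.01, -0.115, 0.2],
    [1, 0.39, 2.43, -4.4, -0.01, -0.115, 0.2]
  ]
}}

```text
time: 12.65
tool_pos: [0.6014, -0.0543, 0.1443]
tool_rot: [2.783, 0.393, -2.416]
contact_force: [0.3, -0.5, 0.3]
opening: 0.092
grip_force: 0.0
```

>>> {"api": "step_arm", "payload": {
  "commands": [
    [0.5, 0, 0, 0, 0, 0, 0],
    [0.0, 0, 0, 0, 0, 0, 0],
    [0, 0, 0, 0, 0, 0, 0],
    [0, 0, 0, 0, 0, 0, 0],
    [0, 0, 0, 0, 0, 0, 0]
  ],
  "grip_force": 35
}}

```text
time: 13.07
tool_pos: [0.6034, -0.0567, 0.1473]
tool_rot: [2.79, 0.396, -2.413]
contact_force: [0.6, -0.2, -0.6]
opening: 0.0631
grip_force: 0.0
```

>>> {"api": "step_arm", "payload": {
  "commands": [
    [0, 0, 0, 0, 0, 0, 0],
    [0, 0, 0, 0, 0, 0, 0],
    [0, 0, 0, 0, 0, 0, 0]
  ]
}}

```text
time: 13.32
tool_pos: [0.6024, -0.0557, 0.1473]
tool_rot: [2.787, 0.396, -2.413]
contact_force: [-4.0, 0.9, 3.2]
opening: 0.0461
grip_force: 35.0
```

```bash
python3 - <<'E'
from h import *
go(cr([0,-.065,.111]),tl(.845))
E
```

```text
t 13.32 tool [ 0.6024 -0.0557  0.1473] inC mm [  0.6 -64.4 111.6] shift cm [ 0.06 -0.04 -0.08] rotvec [ 0.     0.016 -0.03 ] q [-0.49  0.62  1.34  0.48  1.43 -2.99] F [-4.   0.9  3.2] M [0.219 0.651 0.294] op 0.0461
```

>>> {"api": "step_arm", "payload": {
  "commands": [
    [0, 0, 0, 0, 0.005, 0.06, -0.104],
    [0, 0, 0, 0, 0.01, 0.12, -0.208],
    [0, 0, 0, 0, 0.014, 0.179, -0.312],
    [0, 0, 0, 0, 0.019, 0.239, -0.416],
    [0, 0, 0, 0, 0.024, 0.299, -0.52]
  ]
}}

```text
time: 13.73
tool_pos: [0.6025, -0.0558, 0.1472]
tool_rot: [2.633, 0.135, -2.983]
contact_force: [-3.4, 0.5, 4.0]
opening: 0.0463
grip_force: 35.0
```

>>> {"api": "step_arm", "payload": {
  "commands": [
    [0, 0, 0, 0, 0.005, 0.06, -0.104],
    [0, 0, 0, 0, 0.01, 0.12, -0.208],
    [0, 0, 0, 0, 0.014, 0.179, -0.312],
    [0, 0, 0, 0, 0.019, 0.239, -0.416],
    [0, 0, 0, 0, 0.024, 0.299, -0.52]
  ]
}}

```text
time: 14.15
tool_pos: [0.6025, -0.056, 0.1471]
tool_rot: [2.641, -0.162, 2.776]
contact_force: [-2.7, 0.7, 3.1]
opening: 0.0464
grip_force: 35.0
```

```bash
python3 - <<'E'
from h import *
go(cr([0,-.065,.111]),tl(.845-1.2)); s=observe(); print('axis err',R.from_euler('xyz',s['tool_rot']).as_matrix()[:,2]+RC[:,2],'axial M',-s['torque']@RC[:,2])
E
```

```text
t 14.15 tool [ 0.6025 -0.056   0.1471] inC mm [  0.4 -64.6 111.6] shift cm [ 0.04 -0.01 -0.07] rotvec [ 0.001  0.014 -0.024] q [-0.49  0.62  1.34  0.48  1.43 -1.79] F [-2.7  0.7  3.1] M [-0.     0.516  0.254] op 0.0464
axis err [-0.00032767  0.00027079  0.00014094] axial M 0.0368934098601769
```

>>> {"api": "step_arm", "payload": {
  "commands": [
    [0, 0, 0, 0, 0.005, 0.06, -0.104],
    [0, 0, 0, 0, 0.01, 0.12, -0.208],
    [0, 0, 0, 0, 0.014, 0.179, -0.312],
    [0, 0, 0, 0, 0.019, 0.239, -0.416],
    [0, 0, 0, 0, 0.024, 0.299, -0.52]
  ]
}}

```text
time: 14.57
tool_pos: [0.6025, -0.0561, 0.147]
tool_rot: [2.809, -0.412, 2.205]
contact_force: [-4.3, -0.8, 3.8]
opening: 0.0466
grip_force: 35.0
```

>>> {"api": "step_arm", "payload": {
  "commands": [
    [0, 0, 0, 0, 0.005, 0.06, -0.104],
    [0, 0, 0, 0, 0.01, 0.12, -0.208],
    [0, 0, 0, 0, 0.014, 0.179, -0.312],
    [0, 0, 0, 0, 0.019, 0.239, -0.416],
    [0, 0, 0, 0, 0.024, 0.299, -0.52]
  ]
}}

```text
time: 14.98
tool_pos: [0.6023, -0.0562, 0.1469]
tool_rot: [3.118, -0.522, 1.541]
contact_force: [-5.2, -1.6, 3.1]
opening: 0.0464
grip_force: 35.0
```

>>> {"api": "step_arm", "payload": {
  "commands": [
    [0, 0, 0, 0, 0.005, 0.06, -0.104],
    [0, 0, 0, 0, 0.01, 0.12, -0.208],
    [0, 0, 0, 0, 0.014, 0.179, -0.312],
    [0, 0, 0, 0, 0.019, 0.239, -0.416],
    [0, 0, 0, 0, 0.024, 0.299, -0.52]
  ]
}}

```text
time: 15.4
tool_pos: [0.6021, -0.0562, 0.1469]
tool_rot: [-2.844, -0.437, 0.868]
contact_force: [-5.8, -1.6, 3.9]
opening: 0.0461
grip_force: 35.0
```

```bash
python3 - <<'E'
from h import *
go(cr([0,-.065,.111]),tl(.845-3)); s=observe(); print('axis err',R.from_euler('xyz',s['tool_rot']).as_matrix()[:,2]+RC[:,2],'axial M',-s['torque']@RC[:,2])
E
```

```text
t 15.4 tool [ 0.6021 -0.0562  0.1469] inC mm [  0.  -64.2 111.5] shift cm [ 0.09  0.02 -0.05] rotvec [ 0.002  0.012 -0.024] q [-0.49  0.62  1.34  0.48  1.43  0.02] F [-5.8 -1.6  3.9] M [-0.289  0.742  0.422] op 0.0461
axis err [-0.00179052 -0.00050946 -0.00037322] axial M -0.007473725916399276
```

>>> {"api": "step_arm", "payload": {
  "commands": [
    [0, 0, 0, 0, 0.005, 0.06, -0.104],
    [0, 0, 0, 0, 0.01, 0.12, -0.208],
    [0, 0, 0, 0, 0.014, 0.179, -0.312],
    [0, 0, 0, 0, 0.019, 0.239, -0.416],
    [0, 0, 0, 0, 0.024, 0.299, -0.52]
  ]
}}

```text
time: 15.82
tool_pos: [0.6019, -0.0561, 0.147]
tool_rot: [-2.655, -0.2, 0.284]
contact_force: [-6.1, -0.2, 4.9]
opening: 0.0463
grip_force: 35.0
```

>>> {"api": "step_arm", "payload": {
  "commands": [
    [0, 0, 0, 0, 0.005, 0.06, -0.104],
    [0, 0, 0, 0, 0.01, 0.12, -0.208],
    [0, 0, 0, 0, 0.014, 0.179, -0.312],
    [0, 0, 0, 0, 0.019, 0.239, -0.416],
    [0, 0, 0, 0, 0.024, 0.299, -0.52]
  ]
}}

```text
time: 16.23
tool_pos: [0.6018, -0.0559, 0.1471]
tool_rot: [-2.626, 0.096, -0.241]
contact_force: [-6.6, 0.3, 4.4]
opening: 0.0464
grip_force: 35.0
```

>>> {"api": "step_arm", "payload": {
  "commands": [
    [0, 0, 0, 0, 0.005, 0.06, -0.104],
    [0, 0, 0, 0, 0.01, 0.12, -0.208],
    [0, 0, 0, 0, 0.014, 0.179, -0.312],
    [0, 0, 0, 0, 0.019, 0.239, -0.416],
    [0, 0, 0, 0, 0.024, 0.299, -0.52]
  ]
}}

```text
time: 16.65
tool_pos: [0.602, -0.0557, 0.1472]
tool_rot: [-2.756, 0.364, -0.794]
contact_force: [-5.1, 1.5, 4.7]
opening: 0.0461
grip_force: 35.0
```

```bash
python3 - <<'E'
from h import *
go(cr([0,-.065,.111]),tl(.845-4.8)); s=observe(); print('axis err',R.from_euler('xyz',s['tool_rot']).as_matrix()[:,2]+RC[:,2],'axial M',-s['torque']@RC[:,2])
E
```

```text
t 16.65 tool [ 0.602  -0.0557  0.1472] inC mm [  0.6 -64.1 111.5] shift cm [ 0.1  -0.04 -0.08] rotvec [ 0.     0.011 -0.024] q [-0.49  0.62  1.34  0.48  1.44  1.82] F [-5.1  1.5  4.7] M [0.172 0.875 0.483] op 0.0461
axis err [-0.00248778  0.00081219  0.0003574 ] axial M 0.024709340965405186
```

>>> {"api": "step_arm", "payload": {
  "commands": [
    [0, 0, 0, 0, 0.005, 0.06, -0.104],
    [0, 0, 0, 0, 0.01, 0.12, -0.208],
    [0, 0, 0, 0, 0.014, 0.179, -0.312],
    [0, 0, 0, 0, 0.019, 0.239, -0.416],
    [0, 0, 0, 0, 0.024, 0.299, -0.52]
  ]
}}

```text
time: 17.07
tool_pos: [0.6022, -0.0556, 0.1473]
tool_rot: [-3.038, 0.515, -1.439]
contact_force: [-4.5, 0.6, 4.3]
opening: 0.0462
grip_force: 35.0
```

>>> {"api": "step_arm", "payload": {
  "commands": [
    [0, 0, 0, 0, 0.005, 0.06, -0.104],
    [0, 0, 0, 0, 0.01, 0.12, -0.208],
    [0, 0, 0, 0, 0.014, 0.179, -0.312],
    [0, 0, 0, 0, 0.019, 0.239, -0.416],
    [0, 0, 0, 0, 0.022, 0.269, -0.468]
  ]
}}

```text
time: 17.48
tool_pos: [0.6023, -0.0556, 0.1473]
tool_rot: [2.941, 0.488, -2.057]
contact_force: [-3.7, -0.2, 3.7]
opening: 0.0465
grip_force: 35.0
```

```bash
python3 - <<'E'
from h import *
go(cr([0,-.065,.111]),tl(.845-5.94)); s=observe(); print('axial M',-s['torque']@RC[:,2])
E
```

```text
t 17.48 tool [ 0.6023 -0.0556  0.1473] inC mm [  0.7 -64.4 111.5] shift cm [ 0.07 -0.04 -0.08] rotvec [-0.     0.012 -0.023] q [-0.49  0.62  1.34  0.48  1.43  2.96] F [-3.7 -0.2  3.7] M [0.204 0.626 0.408] op 0.0465
axial M -0.0334063116847618
```

>>> {"api": "step_arm", "payload": {
  "commands": [
    [0.8, 0, 0, 0, 0, 0, 0],
    [0.8, 0, 0, 0, 0, 0, 0],
    [0.8, 0, 0, 0, 0, 0, 0],
    [0.8, 0, 0, 0, 0, 0, 0],
    [0.8, 0, 0, 0, 0, 0, 0]
  ]
}}

```text
time: 17.9
tool_pos: [0.6032, -0.0562, 0.1465]
tool_rot: [2.946, 0.489, -2.05]
contact_force: [0.5, -0.4, -0.3]
opening: 0.0721
grip_force: 0.0
```

```bash
python3 - <<'E'
from h import *
go(cr([0,-.065,.111]),tl(.845-5.94)); s=observe(); print('axial M',-s['torque']@RC[:,2])
E
```

```text
t 17.9 tool [ 0.6032 -0.0562  0.1465] inC mm [-1.000e-01 -6.530e+01  1.111e+02] shift cm [-0.03  0.02 -0.01] rotvec [ 0.001  0.016 -0.027] q [-0.49  0.62  1.34  0.48  1.43  2.95] F [ 0.5 -0.4 -0.3] M [-0.216  0.121  0.012] op 0.0721
axial M 0.041670473903406995
```

>>> {"api": "step_arm", "payload": {
  "commands": [
    [0.8, 0, 0, 0, -0.005, -0.06, 0.104],
    [0.8, 0, 0, 0, -0.01, -0.12, 0.208],
    [0.8, 0, 0, 0, -0.014, -0.179, 0.312],
    [0.8, 0, 0, 0, -0.019, -0.239, 0.416],
    [0.8, 0, 0, 0, -0.024, -0.299, 0.52]
  ]
}}

```text
time: 18.32
tool_pos: [0.6032, -0.0562, 0.1465]
tool_rot: [-2.997, 0.505, -1.357]
contact_force: [-0.3, -0.9, 0.5]
opening: 0.0733
grip_force: 0.0
```

>>> {"api": "step_arm", "payload": {
  "commands": [
    [0.8, 0, 0, 0, -0.005, -0.06, 0.104],
    [0.8, 0, 0, 0, -0.01, -0.12, 0.208],
    [0.8, 0, 0, 0, -0.014, -0.179, 0.312],
    [0.8, 0, 0, 0, -0.019, -0.239, 0.416],
    [0.8, 0, 0, 0, -0.024, -0.299, 0.52]
  ]
}}

```text
time: 18.73
tool_pos: [0.6032, -0.0562, 0.1465]
tool_rot: [-2.731, 0.334, -0.724]
contact_force: [0.3, 0.0, -0.9]
opening: 0.0734
grip_force: 0.0
```

>>> {"api": "step_arm", "payload": {
  "commands": [
    [0.8, 0, 0, 0, -0.005, -0.06, 0.104],
    [0.8, 0, 0, 0, -0.01, -0.12, 0.208],
    [0.8, 0, 0, 0, -0.014, -0.179, 0.312],
    [0.8, 0, 0, 0, -0.019, -0.239, 0.416],
    [0.8, 0, 0, 0, -0.024, -0.299, 0.52]
  ]
}}

```text
time: 19.15
tool_pos: [0.6032, -0.0562, 0.1465]
tool_rot: [-2.621, 0.058, -0.179]
contact_force: [0.1, -0.1, -0.5]
opening: 0.0732
grip_force: 0.0
```

>>> {"api": "step_arm", "payload": {
  "commands": [
    [0.8, 0, 0, 0, -0.005, -0.06, 0.104],
    [0.8, 0, 0, 0, -0.01, -0.12, 0.208],
    [0.8, 0, 0, 0, -0.014, -0.179, 0.312],
    [0.8, 0, 0, 0, -0.019, -0.239, 0.416],
    [0.8, 0, 0, 0, -0.024, -0.299, 0.52]
  ]
}}

```text
time: 19.57
tool_pos: [0.6032, -0.0562, 0.1465]
tool_rot: [-2.67, -0.235, 0.349]
contact_force: [-0.4, -0.4, -0.5]
opening: 0.0733
grip_force: 0.0
```

>>> {"api": "step_arm", "payload": {
  "commands": [
    [0.8, 0, 0, 0, 0, 0, 0],
    [0, 0, 0, 0, 0, 0, 0],
    [0, 0, 0, 0, 0, 0, 0],
    [0, 0, 0, 0, 0, 0, 0],
    [0, 0, 0, 0, 0, 0, 0]
  ]
}}

```text
time: 19.98
tool_pos: [0.6031, -0.0562, 0.1466]
tool_rot: [-2.669, -0.231, 0.342]
contact_force: [-0.3, -0.4, -0.2]
opening: 0.0513
grip_force: 0.0
```

>>> {"api": "step_arm", "payload": {
  "commands": [
    [0, 0, 0, 0, 0, 0, 0],
    [0, 0, 0, 0, 0, 0, 0],
    [0, 0, 0, 0, 0, 0, 0]
  ]
}}

```text
time: 20.23
tool_pos: [0.6029, -0.0557, 0.147]
tool_rot: [-2.668, -0.232, 0.344]
contact_force: [-2.5, 2.0, 3.9]
opening: 0.0461
grip_force: 35.0
```

```bash
python3 - <<'E'
from h import *
go(cr([0,-.065,.111]),tl(.845-3.55)); s=observe(); print('axial M',-s['torque']@RC[:,2])
E
```

```text
t 20.23 tool [ 0.6029 -0.0557  0.147 ] inC mm [  0.6 -64.9 111.3] shift cm [ 0.01 -0.04 -0.06] rotvec [ 0.002  0.02  -0.037] q [-0.49  0.62  1.34  0.48  1.43  0.55] F [-2.5  2.   3.9] M [0.248 0.477 0.212] op 0.0461
axial M 0.06362871311967729
```

>>> {"api": "step_arm", "payload": {
  "commands": [
    [0, 0, 0, 0, 0.005, 0.06, -0.104],
    [0, 0, 0, 0, 0.01, 0.12, -0.208],
    [0, 0, 0, 0, 0.014, 0.179, -0.312],
    [0, 0, 0, 0, 0.019, 0.239, -0.416],
    [0, 0, 0, 0, 0.024, 0.299, -0.52]
  ]
}}

```text
time: 20.65
tool_pos: [0.6029, -0.056, 0.1468]
tool_rot: [-2.622, 0.064, -0.189]
contact_force: [-2.2, 2.0, 3.2]
opening: 0.0466
grip_force: 35.0
```

>>> {"api": "step_arm", "payload": {
  "commands": [
    [0, 0, 0, 0, 0.005, 0.06, -0.104],
    [0, 0, 0, 0, 0.01, 0.12, -0.208],
    [0, 0, 0, 0, 0.014, 0.179, -0.312],
    [0, 0, 0, 0, 0.019, 0.239, -0.416],
    [0, 0, 0, 0, 0.024, 0.299, -0.52]
  ]
}}

```text
time: 21.07
tool_pos: [0.6027, -0.0563, 0.1466]
tool_rot: [-2.735, 0.34, -0.736]
contact_force: [-3.7, -1.3, 3.0]
opening: 0.0465
grip_force: 35.0
```

>>> {"api": "step_arm", "payload": {
  "commands": [
    [0, 0, 0, 0, 0.005, 0.06, -0.104],
    [0, 0, 0, 0, 0.01, 0.12, -0.208],
    [0, 0, 0, 0, 0.014, 0.179, -0.312],
    [0, 0, 0, 0, 0.019, 0.239, -0.416],
    [0, 0, 0, 0, 0.024, 0.299, -0.52]
  ]
}}

```text
time: 21.48
tool_pos: [0.6023, -0.0564, 0.1465]
tool_rot: [-3.005, 0.507, -1.372]
contact_force: [-4.6, -0.7, 2.8]
opening: 0.0464
grip_force: 35.0
```

>>> {"api": "step_arm", "payload": {
  "commands": [
    [0, 0, 0, 0, 0.005, 0.06, -0.104],
    [0, 0, 0, 0, 0.01, 0.12, -0.208],
    [0, 0, 0, 0, 0.014, 0.179, -0.312],
    [0, 0, 0, 0, 0.019, 0.239, -0.416],
    [0, 0, 0, 0, 0.024, 0.299, -0.52]
  ]
}}

```text
time: 21.9
tool_pos: [0.6019, -0.0564, 0.1465]
tool_rot: [2.94, 0.487, -2.058]
contact_force: [-5.9, 0.0, 4.0]
opening: 0.0467
grip_force: 35.0
```

```bash
python3 - <<'E'
from h import *
go(cr([0,-.065,.111]),tl(.845-5.95)); s=observe(); print('axial M',-s['torque']@RC[:,2])
E
```

```text
t 21.9 tool [ 0.6019 -0.0564  0.1465] inC mm [ -0.3 -64.  111.3] shift cm [ 0.11  0.03 -0.01] rotvec [ 0.001  0.015 -0.031] q [-0.49  0.62  1.34  0.48  1.43  2.96] F [-5.9  0.   4. ] M [0.027 0.938 0.55 ] op 0.0467
axial M -0.007615724056545461
```

>>> {"api": "step_arm", "payload": {
  "commands": [
    [1, 0, 0, 0, 0, 0, 0],
    [1, 0, 0, 0, 0, 0, 0],
    [1, 0, 0, 0, 0, 0, 0],
    [1, 0, 0, 0, 0, 0, 0],
    [1, 0, 0, 0, 0, 0, 0]
  ]
}}

```text
time: 22.32
tool_pos: [0.6033, -0.0562, 0.1465]
tool_rot: [2.946, 0.489, -2.05]
contact_force: [-0.7, 0.5, 0.4]
opening: 0.0748
grip_force: 0.0
```

>>> {"api": "step_arm", "payload": {
  "commands": [
    [1, 0, 0, 0, 0, 0, 0],
    [1, -0.05, -0.5, 0.87, 0, 0, 0],
    [1, -0.12, -1.5, 2.6, 0, 0, 0],
    [1, -0.25, -3, 5.2, 0, 0, 0],
    [1, -0.4, -5, 8.66, 0, 0, 0]
  ]
}}

```text
time: 22.73
tool_pos: [0.5981, -0.1056, 0.2331]
tool_rot: [2.941, 0.489, -2.051]
contact_force: [2.0, -1.2, 0.0]
opening: 0.0916
grip_force: 0.0
```

```bash
python3 - <<'E'
from h import *
go(cr([0,-.065,.111]),tl(.845-5.95))
im=read_camera('wrist'); S=read_camera('scene'); cv2.imwrite('pics/w8.png',im[:,:,::-1]); cv2.imwrite('pics/s8.png',S[:,:,::-1])
ms=camera_model('scene')
print([proj(ms,cr([0,y,.01])).round(0).tolist() for y in(-.094,-.045,.041,.086)])
S0=cv2.imread('pics/scene0.png')[:,:,::-1]
for n,lo,hi,roi in(('tin',(60,80,30),(95,255,255),(205,260,320,375)),('tape',(18,100,80),(35,255,255),(300,360,345,400)),('plate',(15,100,80),(35,255,255),(270,325,180,215))):
    print(n,cen(mask(S0,lo,hi,roi)),cen(mask(S,lo,hi,roi)))
o=cv2.resize(S[240:350,270:400],None,fx=4.5,fy=4.5,interpolation=2)
cv2.imwrite('pics/s8c.png',o[:,:,::-1])
E
```

```text
t 22.73 tool [ 0.5981 -0.1056  0.2331] inC mm [ 2.000e-01 -6.420e+01  2.109e+02] shift cm [ 0.49  4.95 -8.67] rotvec [-0.001  0.017 -0.037] q [-0.57  0.58  1.16  0.46  1.66  2.99] F [ 2.  -1.2  0. ] M [-0.258  0.072  0.03 ] op 0.0916
[[[357.0, 291.0]], [[336.0, 286.0]], [[300.0, 276.0]], [[282.0, 271.0]]]
tin (array([233.38132296, 348.56809339]), 257) (array([233.7238806 , 348.41791045]), 268)
tape (array([329.70277411, 372.8348745 ]), 757) (array([329.79843953, 373.25227568]), 769)
plate (array([298.51168831, 198.25194805]), 385) (array([nan, nan]), 0)h.py:21: RuntimeWarning: Mean of empty slice.
  p=np.argwhere(k)[:,::-1]; return p.mean(0),len(p)
  ret = um.true_divide(
```

View pics/s8c.png

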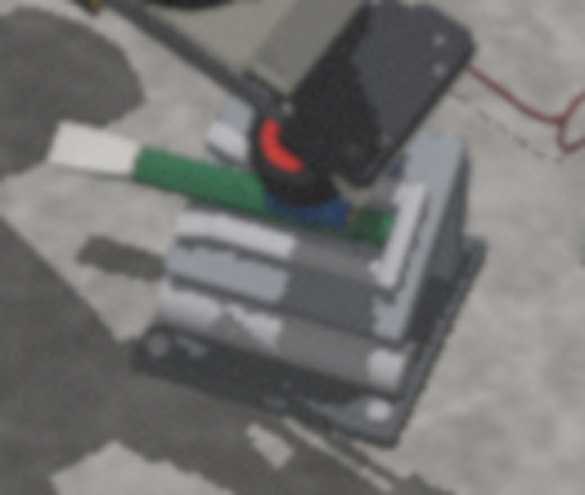

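The picture shows the chisel flat in the trough, cutting end out at (60–135, 150), green head at (390, 225) against the stop, and the gripper up and off the knob. I'll check the knob's turn from its white line.

```bash
python3 - <<'E'
from h import *
def ang(im,m):
    uv0=proj(m,cr([0,-.065,.136]))[0]; h=cv2.cvtColor(im,cv2.COLOR_RGB2HSV); p=np.argwhere((h[:,:,1]<70)&(h[:,:,2]>120))[:,::-1]
    p=p[np.linalg.norm(p-uv0,axis=1)<60]; c,v=ray(m,p); n=RC[:,2]; P=c+v*((((cr([0,-.065,.136])-c)@n)/(v@n))[:,None])
    q=(P-cr([0,-.065,.136]))@RC[:,:2]; r=np.linalg.norm(q,axis=1); q=q[(r<.018)&(r>.003)]; print(len(q),q.mean(0)*1e3); return np.arctan2(*q.mean(0)[::-1])
b=ang(cv2.imread('pics/w8.png')[:,:,::-1],camera_model('wrist'))
a=ang(cv2.imread('pics/scene0.png')[:,:,::-1],camera_model('scene')); c=ang(cv2.imread('pics/top0.png')[:,:,::-1],camera_model('top'))
print('start',a,c,'now',b,'cw turned',(a-b)%(2*np.pi),(c-b)%(2*np.pi),'expected',8.35-2*np.pi)
T=read_camera('top'); T0=cv2.imread('pics/top0.png')[:,:,::-1]
for n,roi in(('plate',(185,230,285,325)),):
    print(n,cen(mask(T0,(15,100,80),(35,255,255),roi)),cen(mask(T,(15,100,80),(35,255,255),roi)))
print(observe()['contact_force'])
E
```

```text
216 [9.88447408 0.05929153]
23 [-7.99301976  7.06346795]
9 [-8.68948848  6.82903228]
start 2.4178538575141686 2.4755112118554154 now 0.0059983784724874705 cw turned 2.411855479041681 2.469512833382928 expected 2.0668146928204134
plate (array([205.57945425, 302.65810594]), 623) (array([205.62681745, 302.62358643]), 619)
[-0.01628133  0.30711311 -0.19381414]
```

```bash
python3 -c "
from cell import *
print(hand_in())"
```

```text
the job is handed in; nothing more can be done
None
```

The job is handed in; it returned no verdict. The chisel lies in the trough with its head at the end stop, and the knob was turned about 8.7 rad clockwise, well past the most it could need (about 6 rad), but pad force and clutch slip weren't measured directly. The gripper is clear, and the tin, tape measure and plate have not moved.

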